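# Take the blot press stack apart

### The arm

A 7-joint arm with a two-finger parallel gripper is mounted at the origin on a cart in front of the work surface, level with it; the furniture and walls round the work are solid. World frame = base frame: x ahead of the robot, y to its left, z up, the work surface at z = 0. Lengths are in m, angles in degrees, forces in N, time in s.
With the tool pointing down it reaches from about 0.425 to 1.025 m from the base axis. Payload 9.4 kg.
Tool frame: the origin (TCP) lies midway between the tips of the shut fingers; the grasp point (between the pads) lies 19 mm behind it; z points along the fingers, y is the direction in which the jaws open and shut (so a half turn about z gives the same grasp; the last joint's range is limited). The gripper opens to 93 mm and grips with 3 to 60 N. Pads are 15 mm wide; open, the fingers measure 128 mm over their backs; the gripper's body (75 mm by 188 mm) begins 65 mm behind the grasp point.
Start: joints at [65.965, 34.337, -0.143, 91.639, 0.103, 54.024, -4.572], TCP at [0.244, -0.683, 0.219] pointing down, gripper open.
Joint ranges: [-147.43, 147.43], [-19.82, 112.94], [-74.19, 73.91], [6.32, 146.72], [-59.91, 239.91], [6.04, 106.73], [-150.56, 150.56]. Speed limits (degrees/s): [127.2, 127.2, 172.46, 172.46, 180, 180, 180].

### API

Orientations are given as [roll, pitch, yaw] about the fixed x, y, z axes, in that order (R = Rz(yaw) Ry(pitch) Rx(roll)).
In Python, from rig import manip gives the robot as it stands.
- The arm moves only by the tool step_arm, never from a script. Its argument "moves" is a list that holds one entry, the list of rows, each a list of 7 numbers: the shift along the tool's x, y, z in mm, then the turn, a rotation vector about the tool's x, y, z in degrees, then the opening, from 0 (shut) to 1 (fully open). A call has 1 to 12 rows; each row shifts and turns the commanded pose from where the row before left it, along the tool's axes as they then stand; what a row does not reach is not made up. A row lasts 1/10 s, in which the tool goes at most 50 mm and 8.59 degrees, less where a joint would pass 70% of its speed; a pose out of reach is approached as far as the arm can. A call with a gripper value outside its range is refused whole. The fingers move at their own pace and stop on an object; "newtons" is the grip in N (left out, the last holds). Time passes only in rows, so rows that do not move let the fingers close. It gives the time, the measured TCP pose, the force and the opening at its end, in the units of the state.
- manip.sense(): the state, without advancing time (a new reading comes with each control period).
- manip.snapshot(name): name is "side" or "top"; returns (picture, depth): 420x560x3 uint8, red, green, blue; 420x560 float32, m along the optical axis (not along the pixel's ray), 0 where there is no reading.
- manip.get_calibration(name): a dict with "fx", "fy", "cx", "cy" (pixels), "dist" ([k1, k2, p1, p2, k3] as OpenCV has them; the pictures are not rectified), "rvec" (rotation vector, rad) and "tvec" (3), from world to camera coordinates, as OpenCV has them. Camera axes: x right, y down, z forward; pixel columns grow to the right and rows downward; lengths in m; the calibration is good to about 2 mm. A picture is of the moment at which its call begins. get_calibration takes no time and is no camera call.
- manip.job_done(): hands the job in, once; it reports no verdict.
Trained networks look in the newest picture that a camera, given by its name, has taken for a name from the list of things; names that differ only in an ending like _2 or _b are one class to them, and where a whole thing is asked for, a point or a joint stands for the part that bears it (a point fixed in the world has none). Each returns a list of dicts, best first, with "score" (0 to 1); they miss things now and then, are a little off and sometimes report something else, mostly with a low value. They report only what shows in the picture. A call takes as long as a camera call. They do not tell look-alikes from the thing itself.
- manip.search_frame(label, camera): "centre" ([x, y, z] in m, in world coordinates, good to about 4 mm: the middle of the surface that is visible of it).
- manip.regions_of(label, camera): "pixels" (420x560 bool, what is visible of it).
The state is a dict: "t": time; "joint_positions": joint angles; "joint_velocities": joint speeds; "joint_efforts": joint torques, N m; "tcp_pos": TCP position; "tcp_rot": TCP orientation; "wrist_force": force on the tool from outside, world axes, zero at the start; "ft_torque": the same for the moment, N m; "grip_width": finger opening in m.
Only numpy, scipy, OpenCV 4.12 (cv2) and the standard library are available. Lean on these libraries where they do the work, as an engineer would, in place of code of your own. Each camera call takes 0.05 s, during which the arm holds its last target.

### The job

Take the blot press stack apart from the top down, one piece at a time: stand the steel weight in the middle of the round red mat, lay the green cover plate squarely in the middle of the grey ribbed drying mat, thread the orange gasket frame over the two pins of the aluminium stand until it lies flat, and lay the white sample plate squarely, wells up, in the middle of the dark blue bench cooler. Leave the petri dish and the roll of tape where they are, and let everything stand released and at rest.

Things in the scene. Friction and masses are not known exactly. Their poses are not given: they have to be found in the camera images.
- weight_center (a point): Steel press weight, the top of the stack: upright cylinder 40 mm in diameter, 22 mm high, with a small knob on top (20 mm in diameter, overall height 31.5 mm). Point: on the axis, 11 mm above its underside. z is up. About 0.22 kg. It stands on the green cover plate.
- cover_center (a point): Green cover plate, 58 (x) x 44 (y) x 12 (z) mm, second in the stack, lying on the orange gasket frame. Point: its centre. x along its long side, z up.
- gasket_center (a point): Orange rigid gasket frame, 100 (x) x 52 (y) x 12 (z) mm, third in the stack, lying on the white plate. Two through holes 13 mm in diameter at x = +37.5 and -37.5 mm from the centre, y = 0, and a rectangular window 37 x 27 mm in the middle. Point: its centre (in the middle of the window). x along its long side, z up; the same either way round.
- sample_plate_center (a point): White sample plate with small grey wells, 116 (x) x 62 (y) x 12 (z) mm, bottom of the stack, lying on the worktop. Point: its centre. x along its long side, z up. The four pieces of the stack lie within a few mm and 0.15 rad of one another, each smaller than the one beneath, so an edge of each shows from above.
- weight_mat: Round red rubber mat, 80 mm in diameter, 5 mm thick, fixed. Origin: centre of its underside, on the worktop. Place of the steel weight.
- drying_mat: Grey drying mat with white ribs across it, 112 (x) x 84 (y) x 5 mm, fixed; its top is 5 mm above the origin (the white ribs are only painted stripes). Origin: centre of its underside. x along its long side. Place of the green cover plate, long side along long side.
- stand_top (a point): Aluminium pin stand, 112 (x) x 62 (y) x 12 mm, fixed, with two upright steel pins 7 mm in diameter standing 24 mm above its top (the last 6 mm tapered), at x = +37.5 and -37.5 mm, y = 0. Point: centre of the top face of the block, 12 mm above the worktop. x runs through both pins, z up. Place of the orange gasket frame.
- cooler: Dark blue bench cooler block, 87 (x) x 127 (y) x 28 mm, fixed, flat top 28 mm above the origin. Origin: centre of its underside. Its long side is y. Place of the white sample plate, long side along long side.
- petri: Petri dish, 90 mm in diameter, 12 mm high, loose; a bystander to be left alone. Origin: centre of its underside.
- label_tape: Roll of label tape lying flat near the front edge, 77 mm in diameter, 19 mm high, loose; a bystander to be left alone. Origin: centre of its underside.
Not all that is in view belongs to the job. Of the things that look like the weight_mat, take the one that is nearest to the robot's base at the start.

How it is judged (in metres and radians):
On the way, in this order (a step that is already met when the one before it is completed fails the run):
1. the steel weight stands in the middle of the red mat, released (horizontal distance between weight_center and weight_mat below 0.015 m and z of weight_center in the frame of weight_mat between 0.012 and 0.02 m and angle between weight_center's own z axis and vertical below 0.08 rad and contact force between the fingers and weight below 0.1 N and linear speed of weight below 0.03 m/s), for 0.2 s.
2. the green cover plate lies squarely in the middle of the grey ribbed mat, released (horizontal distance between cover_center and drying_mat below 0.015 m and z of cover_center in the frame of drying_mat between 0.007 and 0.015 m and angle between cover_center's own z axis and vertical below 0.08 rad and contact force between the fingers and cover below 0.1 N and linear speed of cover below 0.03 m/s and angle between the x axis of cover_center and the x axis of drying_mat, either way round below 0.26 rad), for 0.2 s.
3. the orange gasket frame is threaded over both pins and lies flat on the stand, released (horizontal distance between gasket_center and stand_top below 0.006 m and z of gasket_center in the frame of stand_top between 0.002 and 0.01 m and angle between gasket_center's own z axis and vertical below 0.08 rad and contact force between the fingers and gasket below 0.1 N and linear speed of gasket below 0.03 m/s and angle between the x axis of gasket_center and the x axis of stand_top, either way round below 0.12 rad), for 0.2 s.
4. the white sample plate lies squarely in the middle of the blue cooler, released (horizontal distance between sample_plate_center and cooler below 0.015 m and z of sample_plate_center in the frame of cooler between 0.03 and 0.038 m and angle between sample_plate_center's own z axis and vertical below 0.08 rad and contact force between the fingers and sample_plate below 0.1 N and linear speed of sample_plate below 0.03 m/s and angle between the x axis of sample_plate_center and the y axis of cooler, either way round below 0.26 rad), for 0.2 s.
At the end, for the whole second after the job is handed in: Each piece lies flat and still on its own place, released: weight on red mat, green plate on grey mat and white plate on cooler within 15 mm of its centre (plates within 15 degrees of its long side); orange frame down over both pins within 6 mm and 7 degrees (all of step 1 and all of step 2 and all of step 3 and all of step 4); the robot touches nothing.
It fails at once if the petri dish is moved by more than 20 mm (distance of petri from where it was at the start of the episode above 0.02 m).
It fails at once if the roll of tape is moved by more than 20 mm (distance of label_tape from where it was at the start of the episode above 0.02 m).
It also fails if it takes over 109 s, if anything falls off the work surface, if the arm or the gripper's body presses on something with over 40 N, if the wrist force passes 120 N, or if a joint passes its speed limit or range.

## Working session

There is one attempt and no reset: what is moved stays moved. The work goes in short steps, Python scripts to look and compute and a tool call to move; the robot and the scene stay as the last step left them, time stands still between calls to the robot, and variables do not carry over. Pictures are saved under pics/ and viewed, and the job is handed in when it is done.

Besides the shell and the picture viewer there is one more tool, called after "Call:" as name(argument=value, ...), one argument or row to a line, values as JSON. step_arm: Moves the arm, as the interface text tells. Its arguments: {"type":"object","properties":{"moves":{"type":"array"},"newtons":{"type":"number"}},"required":["moves"]}

```bash
ls; mkdir -p pics
python3 - <<'E'
from rig import manip
import cv2,numpy as np
s=manip.sense();print({k:np.round(v,3) for k,v in s.items()})
for n in("top","side"):
    p,d=manip.snapshot(n);cv2.imwrite(f"pics/{n}0.png",p[:,:,::-1]);np.save(f"{n}0.npy",d)
    c=manip.get_calibration(n);print(n,c)
    for l in ["weight_center","cover_center","gasket_center","sample_plate_center","weight_mat","drying_mat","stand_top","cooler","petri","label_tape"]:
        try:
            r=manip.search_frame(l,n);print(l,[(round(q['score'],2),np.round(q['centre'],3).tolist()) for q in r])
        except Exception as e:print(l,e)
E
```

```text
pics
{'t': np.float64(0.0), 'joint_positions': array([65.964, 34.384, -0.145, 91.68 ,  0.105, 54.025, -4.571]), 'joint_velocities': array([-0.088,  0.033,  0.051,  0.008,  0.051, -0.102,  0.064]), 'joint_efforts': array([ 1.0000e-03, -7.6506e+01,  1.4980e+00, -2.5234e+01, -5.2000e-02,
        1.7000e-02,  0.0000e+00]), 'tcp_pos': array([ 0.244, -0.682,  0.218]), 'tcp_rot': array([-1.79912e+02,  1.00000e-02,  1.96460e+01]), 'wrist_force': array([ 0.256,  0.295, -0.291]), 'ft_torque': array([-0.014,  0.008,  0.014]), 'grip_width': np.float64(0.093)}
top {'fx': 401.8089870558526, 'fy': 401.8089870558526, 'cx': 272.3612736754402, 'cy': 213.10978700863546, 'dist': array([-0.09693857,  0.        ,  0.        ,  0.        ,  0.        ]), 'rvec': array([ 1.93214889, -2.25529007,  0.27902053]), 'tvec': array([-0.27899505,  0.53466328,  0.85407299])}
weight_center [(0.49, [0.61, -0.172, 0.059])]
cover_center [(0.68, [0.612, -0.172, 0.058]), (0.6, [0.598, -0.179, 0.033])]
gasket_center [(0.77, [0.584, -0.182, 0.026])]
sample_plate_center [(0.73, [0.581, -0.184, 0.011])]
weight_mat [(0.88, [0.4
[... 394 characters left out ...]
0.        , 0.        , 0.        , 0.        ]), 'rvec': array([ 0.72617949, -2.56015696,  1.16000567]), 'tvec': array([0.23851197, 0.40547141, 0.74970879])}
weight_center [(0.52, [0.613, -0.164, 0.06])]
cover_center [(0.64, [0.596, -0.16, 0.035])]
gasket_center [(0.65, [0.588, -0.161, 0.024])]
sample_plate_center [(0.73, [0.577, -0.146, 0.007]), (0.35, [0.444, -0.173, 0.004])]
weight_mat [(0.97, [0.439, -0.34, 0.008]), (0.86, [0.354, -0.653, 0.002])]
drying_mat []
stand_top [(0.61, [0.444, -0.174, 0.007])]
cooler [(0.95, [0.618, -0.026, 0.028]), (0.45, [0.447, -0.171, 0.005]), (0.34, [0.343, -0.226, 0.019])]
petri [(0.62, [0.456, -0.045, 0.005])]
label_tape [(0.76, [0.343, -0.226, 0.017])]
```

View pics/top0.png

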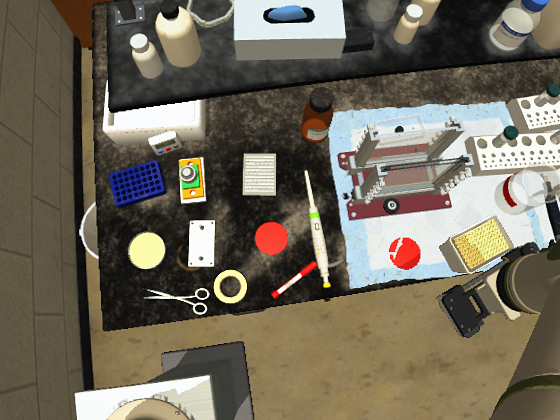

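View pics/side0.png

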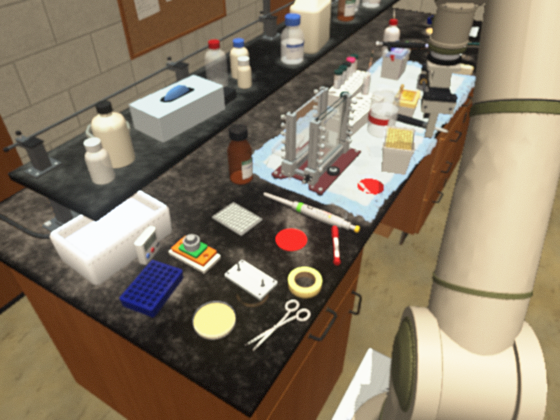

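Look-alikes for weight_mat: plain red disc at top (271,238) → world (0.438,-0.349), 0.56 m from the base; red disc with white marks at (405,252) → (0.352,-0.661), 0.75 m. The plain one is nearer. I'll confirm in a crop and measure precisely.

```bash
cat > h.py <<'E'
import cv2,numpy as np
from rig import manip
from scipy.spatial.transform import Rotation as Ro
C={n:manip.get_calibration(n) for n in("top","side")}
def K(c): return np.array([[c['fx'],0,c['cx']],[0,c['fy'],c['cy']],[0,0,1.]])
def rays(n,px):
    c=C[n];u=cv2.undistortPoints(np.float64(px).reshape(-1,1,2),K(c),c['dist']).reshape(-1,2)
    R=cv2.Rodrigues(c['rvec'])[0];return -R.T@c['tvec'],np.c_[u,np.ones(len(u))]@R
def plane(n,px,z):
    o,d=rays(n,px);return (o+d*((z-o[2])/d[:,2])[:,None])[:,:2]
def proj(n,P):
    c=C[n];return cv2.projectPoints(np.float64(P).reshape(-1,1,3),c['rvec'],c['tvec'],K(c),c['dist'])[0].reshape(-1,2)
def cloud(n,d):
    v,u=np.nonzero(d>0);o,r=rays(n,np.c_[u,v]);X=np.full(d.shape+(3,),np.nan);X[v,u]=o+r*d[v,u][:,None];return X
def ortho(n,img,z,x0,x1,y0,y1,s=0.0005):
    # rows: x decreasing, cols: y decreasing (like the top view)
    xs=np.arange(x1,x0,-s);ys=np.arange(y1,y0,-s);X,Y=np.meshgrid(xs,ys,indexing='ij')
    p=proj(n,np.c_[X.ravel(),Y.ravel(),np.full(X.size,z)]).reshape(X.shape+(2,)).astype(np.float32)
    return cv2.remap(img,p[...,0],p[...,1],cv2.INTER_CUBIC)
def snap(n,name):
    p,d=manip.snapshot(n);cv2.imwrite(f"pics/{name}.png",p[:,:,::-1]);np.save(name+".npy",d);return p,d
E
python3 - <<'E'
from h import *
t=cv2.imread("pics/top0.png");s=cv2.imread("pics/side0.png")
a=cv2.resize(t[130:280,100:300],None,fx=4,fy=4,interpolation=cv2.INTER_CUBIC);cv2.imwrite("pics/c1.png",a)
a=cv2.resize(s[190:340,110:325],None,fx=3.7,fy=3.7,interpolation=cv2.INTER_CUBIC);cv2.imwrite("pics/c2.png",a)
for n in C:
    d=np.load(n+"0.npy");X=cloud(n,d)
    for nm,u,v in [("weightmat",271,238),("cooler",137,184),("table",220,280),("stand",201,235)] if n=="top" else [("mat",291,240),("table",230,190),("cooler",150,288)]:
        q=X[v-2:v+3,u-2:u+3].reshape(-1,3);print(n,nm,np.nanmean(q,0).round(4),np.nanstd(q,0).round(4))
E
```

```text
top weightmat [ 0.4402 -0.3474  0.0038] [0.0035 0.0034 0.0019]
top cooler [ 0.6219 -0.0391  0.0204] [0.0056 0.004  0.0076]
top table [ 0.3578 -0.2143  0.0153] [0.003  0.003  0.0063]
top stand [ 0.4719 -0.1819  0.0109] [0.0036 0.0034 0.0018]
side mat [ 0.439  -0.342   0.0057] [0.004  0.0047 0.0013]
side table [ 7.001e-01 -4.361e-01  1.000e-04] [0.0055 0.0059 0.0013]
side cooler [ 0.6201 -0.0271  0.0263] [0.0061 0.0046 0.0039]
```

View pics/c1.png

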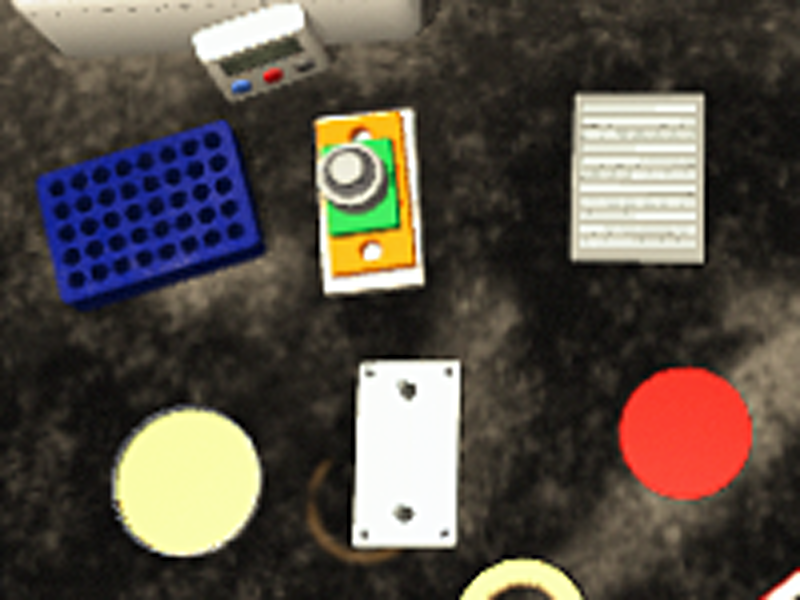

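View pics/c2.png

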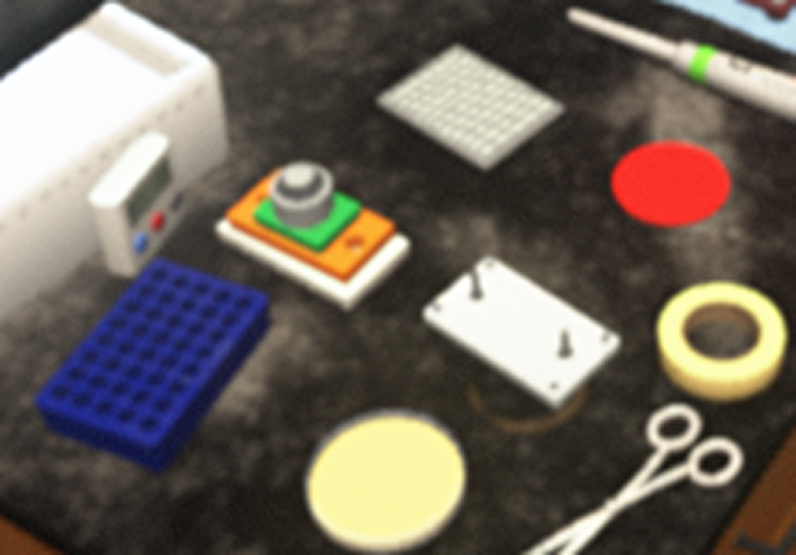

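The crop shows one plain red disc, at crop (685,433), the nearer and intact one. The one at (405,252) carries white marks and is farther away. Next I fit the outlines per camera.

```bash
cat > fit.py <<'E'
from h import *
from scipy.optimize import minimize
S=8
def boxv(p,lx,ly,z0,z1):
    c,s=np.cos(p[2]),np.sin(p[2]);o=[]
    for z in(z0,z1):
        for a,b in((1,1),(1,-1),(-1,-1),(-1,1)):
            u,v=a*lx/2,b*ly/2;o.append((p[0]+c*u-s*v,p[1]+s*u+c*v,z))
    return np.array(o)
def cylv(p,r,z0,z1):
    t=np.linspace(0,2*np.pi,48,endpoint=False)
    return np.array([(p[0]+r*np.cos(a),p[1]+r*np.sin(a),z) for z in(z0,z1) for a in t])
def draw(n,img,verts,val,roi):
    q=(proj(n,verts)-[roi[0]-.5,roi[1]-.5])*S
    h=cv2.convexHull(q.astype(np.float32)).reshape(-1,2)
    cv2.fillPoly(img,[np.round((h-.5)*16).astype(np.int32)],val,shift=4)
def render(n,parts,roi):
    img=np.zeros(((roi[3]-roi[1])*S,(roi[2]-roi[0])*S),np.float32)
    for v,val in parts: draw(n,img,v,val,roi)
    return cv2.resize(img,(roi[2]-roi[0],roi[3]-roi[1]),interpolation=cv2.INTER_AREA)
def fitmask(n,mask,verts_fn,p0,dof=3,valid=None):
    """mask float image (soft 0..1), p0 x,y,yaw"""
    m=mask
    u=proj(n,verts_fn(p0));roi=[int(u[:,0].min())-14,int(u[:,1].min())-14,int(u[:,0].max())+14,int(u[:,1].max())+14]
    roi=[max(0,roi[0]),max(0,roi[1]),min(560,roi[2]),min(420,roi[3])]
    mm=m[roi[1]:roi[3],roi[0]:roi[2]].astype(np.float32)
    w=np.ones_like(mm) if valid is None else valid[roi[1]:roi[3],roi[0]:roi[2]].astype(np.float32)
    sc=np.array([.004,.004,.06])[:dof]
    def cost(x):
        p=np.array(p0,float);p[:dof]+=x*sc
        return (w*np.abs(render(n,[(verts_fn(p),1.)],roi)-mm)).sum()
    best=None
    for sx in([0]*dof,[.6]*dof,[-.6]+[.5]*(dof-1)):
        sim=np.vstack([sx]+[np.array(sx)+np.eye(dof)[i]*1. for i in range(dof)])
        r=minimize(cost,sx,method='Nelder-Mead',options=dict(initial_simplex=sim,xatol=.01,fatol=.05,maxiter=300))
        if best is None or r.fun<best.fun:best=r
    p=np.array(p0,float);p[:dof]+=best.x*sc;return p,best.fun,mm.sum()
def hsv(p): 
    h=cv2.cvtColor(p,cv2.COLOR_RGB2HSV).astype(int);return h[...,0],h[...,1],h[...,2]
E
python3 - <<'E'
from fit import *
for n in C:
    p=cv2.imread(f"pics/{n}0.png")[:,:,::-1].copy();H,Sa,V=hsv(p)
    pts=dict(plate=(0.535,-.18,.012),drying=(.606,-.342,.005),stand=(.45,-.19,.012),green=(.59,-.17,.036),orange=(.555,-.18,.024),cooler=(.62,-.04,.028),weight=(.61,-.17,.065),table=(.5,-.27,0))
    for k,P in pts.items():
        u,v=np.round(proj(n,P)[0]).astype(int);print(n,k,(u,v),H[v,u],Sa[v,u],V[v,u])
E
```

```text
top plate (np.int64(197), np.int64(210)) 12 55 23
top drying (np.int64(259), np.int64(174)) 36 11 242
top stand (np.int64(205), np.int64(243)) 90 2 252
top green (np.int64(189), np.int64(186)) 66 189 237
top orange (np.int64(196), np.int64(201)) 32 14 253
top cooler (np.int64(136), np.int64(184)) 117 198 153
top weight (np.int64(186), np.int64(175)) 26 32 236
top table (np.int64(236), np.int64(219)) 20 73 21
side plate (np.int64(222), np.int64(264)) 20 55 42
side drying (np.int64(238), np.int64(218)) 31 26 208
side stand (np.int64(254), np.int64(275)) 30 5 251
side green (np.int64(201), np.int64(251)) 65 175 168
side orange (np.int64(215), np.int64(257)) 40 6 255
side cooler (np.int64(154), np.int64(284)) 117 182 140
side weight (np.int64(193), np.int64(239)) 24 26 157
side table (np.int64(256), np.int64(250)) 15 75 41
```

```bash
cat > measure.py <<'E'
from fit import *
import sys
def soft(V,lo,hi): return np.clip((V-lo)/(hi-lo),0,1)
def comp(m,seed):
    k,l=cv2.connectedComponents((m>.3).astype(np.uint8));u,v=np.round(seed).astype(int)
    w=l[v-6:v+7,u-6:u+7].ravel();w=w[w>0];i=np.bincount(w).argmax();return l==i
def fill(m,lab):
    cs,_=cv2.findContours(lab.astype(np.uint8),cv2.RETR_EXTERNAL,cv2.CHAIN_APPROX_NONE)
    f=np.zeros(lab.shape,np.uint8);cv2.drawContours(f,cs,-1,1,-1)
    inner=cv2.erode(f,np.ones((3,3)));o=np.where(cv2.dilate(f,np.ones((3,3)))>0,m,0.);o[inner>0]=1;return o
E
python3 - <<'E'
from measure import *
for n in C:
    p=cv2.imread(f"pics/{n}0.png")[:,:,::-1].copy();H,Sa,V=hsv(p);P=p.astype(float)
    def go(name,m,fn,p0,dof=3,z=0.01):
        try:
            f=fill(m,comp(m,proj(n,[p0[0],p0[1],z])[0]));r,c,a=fitmask(n,f,fn,p0,dof);print(n,name,r.round(4),"yaw",np.degrees(r[2]).round(1),"cost",round(c,1),"of",round(a))
        except Exception as e:print(n,name,'ERR',e)
    br=soft(P.max(2),70,190)
    red=soft(P[...,0]-P[...,1],60,180)
    go("mat",red,lambda q:cylv(q,.04,0,.005),[.438,-.347,0],2)
    blue=soft(P[...,2]-P[...,0],25,80)
    go("cooler",blue,lambda q:boxv(q,.087,.127,0,.028),[.621,-.035,-.2])
    go("cooler+",blue,lambda q:boxv(q,.087,.127,0,.028),[.621,-.035,.2])
    go("drying",br,lambda q:boxv(q,.112,.084,0,.005),[.606,-.342,0])
    go("stand",br,lambda q:boxv(q,.112,.062,0,.012),[.45,-.184,0])
    go("plate",br,lambda q:boxv(q,.116,.062,0,.012),[.58,-.18,0])
    sat=soft(P.max(2)-P.min(2),60,160)
    go("gasket",sat,lambda q:boxv(q,.1,.052,.012,.024),[.583,-.18,0],3,.024)
    gr=soft(P[...,1]-P[...,0],30,110)
    go("cover",gr,lambda q:boxv(q,.058,.044,.024,.036),[.59,-.175,0],3,.036)
E
```

```text
top mat [ 0.4413 -0.3475  0.    ] yaw 0.0 cost 14.4 of 854
top cooler [ 0.6285 -0.0383  0.1625] yaw 9.3 cost 225.2 of 1731
top cooler+ [ 0.6283 -0.0375  0.1786] yaw 10.2 cost 223.8 of 1731
top drying [ 0.6079 -0.3429 -0.159 ] yaw -9.1 cost 68.1 of 1364
top stand [ 0.4536 -0.1799 -0.1489] yaw -8.5 cost 41.9 of 1209
top plate [ 0.6177 -0.1734 -0.0503] yaw -2.9 cost 42.6 of 1116
top gasket [ 6.170e-01 -1.744e-01 -3.000e-04] yaw -0.0 cost 305.0 of 565
top cover [ 0.6182 -0.1738 -0.0204] yaw -1.2 cost 298.1 of 152
side mat [ 0.4433 -0.3486  0.    ] yaw 0.0 cost 20.6 of 560
side cooler [ 0.6329 -0.0404  0.2017] yaw 11.6 cost 409.8 of 1825
side cooler+ [ 0.6338 -0.0411  0.1749] yaw 10.0 cost 409.3 of 1825
side drying [ 0.6108 -0.3438 -0.1422] yaw -8.1 cost 78.7 of 839
side stand [ 0.4556 -0.1821 -0.1402] yaw -8.0 cost 52.3 of 1130
side plate [ 0.6207 -0.1766 -0.0602] yaw -3.5 cost 129.4 of 1143
side gasket [ 0.62   -0.1764 -0.011 ] yaw -0.6 cost 267.7 of 502
side cover [ 0.623  -0.1766 -0.0979] yaw -5.6 cost 268.2 of 139
```

```bash
cat > stack.py <<'E'
from measure import *
def fitstack(n,p,plate,z0=0.,p0=None,verbose=True):
    P=p.astype(float)
    u=proj(n,boxv(plate,.15,.10,z0,z0+.07));roi=[int(u[:,0].min()),int(u[:,1].min()),int(u[:,0].max()),int(u[:,1].max())]
    cr=P[roi[1]:roi[3],roi[0]:roi[2]]
    r,g,b=cr[...,0],cr[...,1],cr[...,2];mx=cr.max(2)+1
    sat=(mx-cr.min(2))/mx
    hue=cv2.cvtColor(cr.astype(np.uint8),cv2.COLOR_RGB2HSV)[...,0]
    br=mx>100
    lab=np.zeros(mx.shape,int);lab[br]=1
    lab[br&(sat>.45)&(hue<32)]=2
    lab[(mx>70)&(sat>.45)&(hue>=36)&(hue<90)]=3
    # 1 = white or grey weight
    T=np.stack([(lab==k) for k in range(4)],-1).astype(float)
    T=np.stack([cv2.GaussianBlur(T[...,k],(0,0),.5) for k in range(4)],-1)
    def parts(x):
        q=[(boxv(x[:3],.116,.062,z0,z0+.012),1),(boxv(x[3:6],.1,.052,z0+.012,z0+.024),2)]
        c,s=np.cos(x[5]),np.sin(x[5])
        for e in(1,-1):q.append((cylv([x[3]+e*.0375*c,x[4]+e*.0375*s],.0065,z0+.024,z0+.024),1))
        q.append((boxv(x[6:9],.058,.044,z0+.024,z0+.036),3))
        q.append((cylv(x[9:11],.02,z0+.036,z0+.058),1));q.append((cylv(x[9:11],.01,z0+.058,z0+.0675),1))
        return q
    def cost(y):
        x=x0+y*sc;W,H=(roi[2]-roi[0]),(roi[3]-roi[1]);img=np.zeros((H*S,W*S),np.uint8)
        for v,val in parts(x): draw(n,img,v,val,roi)
        I=np.stack([cv2.resize((img==k).astype(np.float32),(W,H),interpolation=cv2.INTER_AREA) for k in range(4)],-1)
        I=cv2.GaussianBlur(I,(0,0),.5)
        return ((I-T)**2).sum()
    x0=np.array(p0,float);sc=np.array([.003,.003,.05]*3+[.003,.003])
    y=np.zeros(11)
    for _ in range(2):
        res=minimize(cost,y,method='Powell',options=dict(xtol=.02,ftol=1e-4,maxiter=12),bounds=[(-5,5)]*11);y=res.x
    return x0+y*sc,res.fun,lab
E
python3 - <<'E'
from stack import *
for n,off in(("top",(0,0)),("side",(.003,-.003))):
    p=cv2.imread(f"pics/{n}0.png")[:,:,::-1].copy()
    pl=[.6177+off[0],-.1734+off[1],-.055]
    x,f,lab=fitstack(n,p,pl,0.,pl+pl+pl+[.62,-.172])
    print(n,f.round(1));
    for a,b in(("plate",x[:3]),("gasket",x[3:6]),("cover",x[6:9]),("weight",x[9:])):print(a,b.round(4),np.degrees(b[2]).round(1) if len(b)>2 else '')
    im=cv2.resize(p,None,fx=5,fy=5,interpolation=cv2.INTER_CUBIC)[:,:,::-1].copy()
    def box(v,col):
        q=proj(n,v);
        h=cv2.convexHull(((q+.5)*5).astype(np.float32)).astype(np.int32);cv2.polylines(im,[h],True,col,1)
    box(boxv(x[:3],.116,.062,0.012,.012),(255,0,255));box(boxv(x[3:6],.1,.052,0.024,.024),(255,0,0));box(boxv(x[6:9],.058,.044,0.036,.036),(0,0,255));box(cylv(x[9:],.02,.058,.058),(255,255,0));box(cylv(x[9:],.02,.036,.036),(255,255,0))
    q={'top':[(.4536,-.1799,-.1489),(.6283,-.0375,.1786),(.608,-.343,-.155)],'side':[(.4556,-.1821,-.1402),(.6338,-.041,.175),(.611,-.344,-.142)]}[n]
    box(boxv(q[0],.112,.062,.012,.012),(0,0,255));box(boxv(q[1],.087,.127,.028,.028),(0,255,255));box(boxv(q[2],.112,.084,.005,.005),(0,0,255))
    u=proj(n,[.56,-.2,.02])[0]*5;
    im=im[int(u[1])-300:int(u[1])+300,int(u[0])-400:int(u[0])+400];cv2.imwrite(f"pics/ov_{n}.png",im)
E
```

```text
top 667.1
plate [ 0.6166 -0.174  -0.0558] -3.2
gasket [ 0.6167 -0.1745  0.0011] 0.1
cover [ 0.6182 -0.1726 -0.0093] -0.5
weight [ 0.6181 -0.1713] 
side 2605.3
plate [ 0.6186 -0.1741 -0.0463] -2.7
gasket [ 0.6197 -0.1765 -0.0054] -0.3
cover [ 0.6219 -0.1767 -0.0454] -2.6
weight [ 0.6193 -0.1727]
```

View pics/ov_top.png

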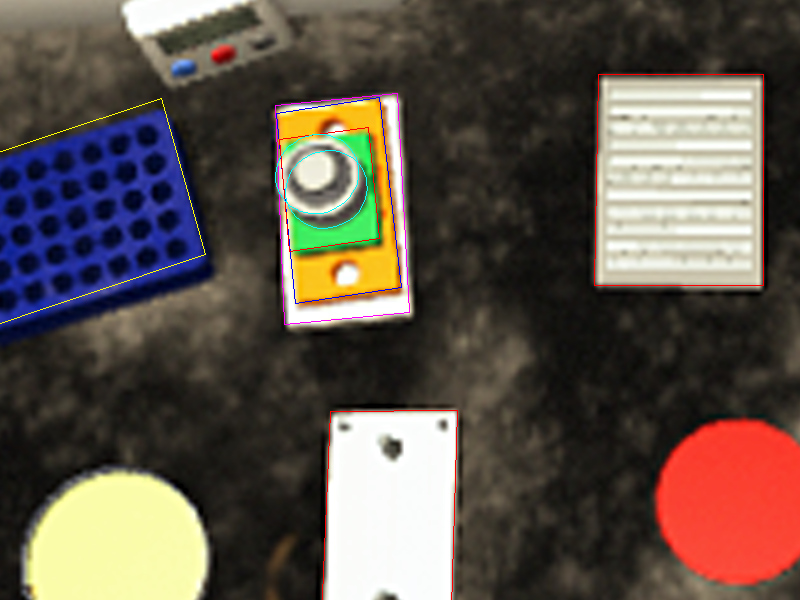

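View pics/ov_side.png

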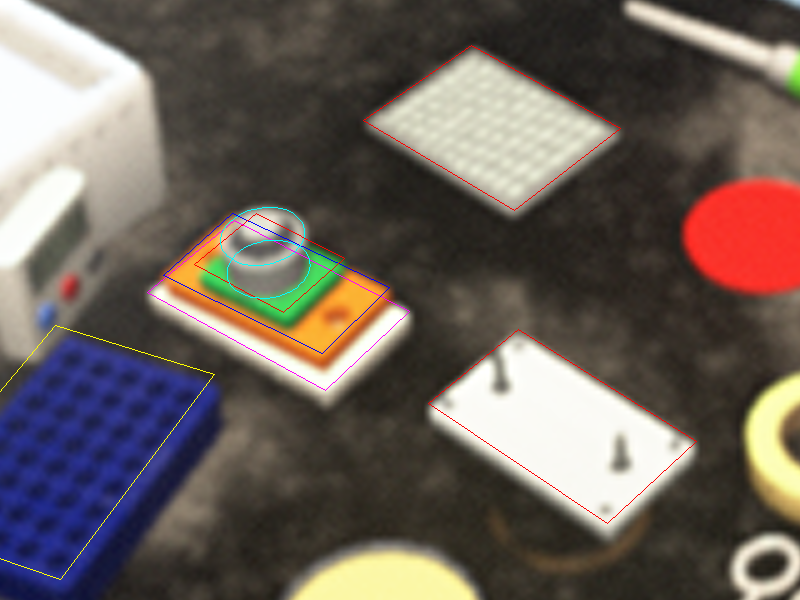

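Run:
```python
from measure import *
for n in C:
    p=cv2.imread(f"pics/{n}0.png")[:,:,::-1].copy();P=p.astype(float)
    m=((P[...,2]>P[...,0]*1.5)&(P[...,2]>P[...,1]*1.3)&(P[...,2]>35)).astype(float)
    f=fill(m,comp(m,proj(n,[.62,-.04,.028])[0]))
    r,c,a=fitmask(n,f,lambda q:boxv(q,.087,.127,0,.028),[.622,-.036,.2]);print(n,r.round(4),np.degrees(r[2]),c,a)
    im=cv2.resize(p,None,fx=5,fy=5,interpolation=cv2.INTER_CUBIC)[:,:,::-1].copy()
    for z in(0,.028):
        q=((proj(n,boxv(r,.087,.127,z,z))+.5)*5).astype(np.float32);cv2.polylines(im,[cv2.convexHull(q).astype(np.int32)],True,(0,255,255),1)
    u=(proj(n,[.62,-.04,.02])[0]*5).astype(int);cv2.imwrite(f"pics/cool_{n}.png",im[u[1]-200:u[1]+200,max(0,u[0]-200):u[0]+200])
a=cv2.imread("pics/cool_top.png");b=cv2.imread("pics/cool_side.png");cv2.imwrite("pics/cool.png",np.hstack([a,b]))
```

```text
top [ 0.6264 -0.0373  0.1675] 9.596428504627651 103.671875 1858.0
side [ 0.6273 -0.0396  0.1601] 9.171237755701757 129.609375 2128.0
```

View pics/cool.png

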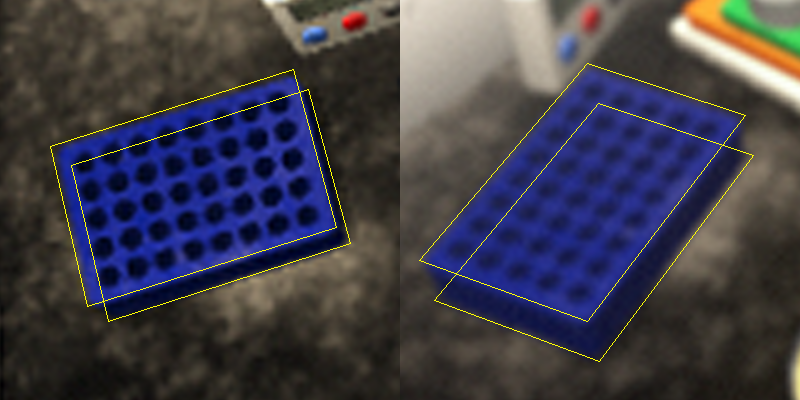

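Run:
```python
from h import *
d=np.load("side0.npy");X=cloud("side",d).reshape(-1,3);d=np.load("top0.npy");Y=cloud("top",d).reshape(-1,3)
for nm,A in(("side",X),("top",Y)):
    print(nm)
    for x0 in np.arange(.25,.95,.05):
        row=[]
        for y0 in np.arange(.1,-.75,-.05):
            m=(A[:,0]>x0)&(A[:,0]<x0+.05)&(A[:,1]>y0-.05)&(A[:,1]<y0)
            row.append(f"{np.percentile(A[m,2],98)*1000:5.0f}" if m.sum()>5 else "    .")
        print(f"{x0:.2f}","".join(row))
```

```text
side
0.25     3    2    3    3    6    6    4    3    3    4    3    2    7   12  525  518  347
0.30     2    3    4    6    6   14   21   21   13   14   17   24   12   11   11    9  327
0.35     3    3    4    4    4   13   22   21    3    4   27   30   16   13    9   11   93
0.40     2    3   13   12   14   31   15    3    8    8   27   31   12    9    9    8   16
0.45     2    4   13   14    6   29   14    4    8    8   26   30   66  208   53   54  166
0.50     2    3    5    3    4   14   12    3    4    5    4   23   56  213  215  214  214
0.55     3   29   30   30   27   54    4    6    8    8    4   21   20  212  210  210  211
0.60     3   30   31   31   29   69    4    4    9    9    5    4   20  199    7    .    .
0.65     3   28   31   49   25   27    4    4    8    7    4  172  173   11   10   25   21
0.70     3   79  176  180  179  180  180  180  180  180  180  179  180  181  180  181  180
0.75     3   86  181  182  182  181  181  181  181  181  181  244  253  251  182  182  181
0.80     3   86  181  181  282  301  328  182  253  254  254  254  254  254  210  265  270
0.8
[... 756 characters left out ...]
 25   54   12    4    8    7    2   19   17  212  210  210  210
0.60     3   30   31   30   27   68   12    3    7    8    2    2   18  199    .    .    .
0.65     3   29   29   30   17   25   12    2    6    5    2  171  172   10    9   24   24
0.70     2   80  176  178  178  178  179  179  179  179  179  179  180  179  179  179  179
0.75     2   87  180  180  180  180  180  180  180  180  180  244  252  250  180  180  180
0.80     2   86  180  180  282  297  329  180  252  253  253  254  254  253  209  244  270
0.85     2   86  181  180  180  331  332  263  253  253  274  273  253  253  217  249  251
0.90     2    2  180  181  180  181  200  199  252  253  253  252    .  180  216  202  181
```

```bash
python3 - <<'E'
from h import *
X=cloud("side",np.load("side0.npy")).reshape(-1,3);Y=cloud("top",np.load("top0.npy")).reshape(-1,3)
for A in(X,Y):
  for y0 in np.arange(.1,-.45,-.05):
    m=(A[:,1]>y0-.05)&(A[:,1]<y0)
    f=lambda lo,hi:np.round(np.percentile(A[m&(A[:,2]>lo)&(A[:,2]<hi)&(A[:,0]>.64),[1,3,10]],3) if (m&(A[:,2]>lo)&(A[:,2]<hi)&(A[:,0]>.64)).sum()>9 else '-'
    print(round(y0,2),'shelf',f(.165,.4),'mid',f(.06,.165),'low',f(.038,.06))
E
python3 - <<'E'
from h import *
t=cv2.imread("pics/top0.png");cv2.imwrite("pics/c3.png",cv2.resize(t[60:180,90:330],None,fx=3.3,fy=3.3))
E
```

```text
File "<stdin>", line 6
    f=lambda lo,hi:np.round(np.percentile(A[m&(A[:,2]>lo)&(A[:,2]<hi)&(A[:,0]>.64),[1,3,10]],3) if (m&(A[:,2]>lo)&(A[:,2]<hi)&(A[:,0]>.64)).sum()>9 else '-'
                           ^
SyntaxError: '(' was never closed
```

View pics/c3.png

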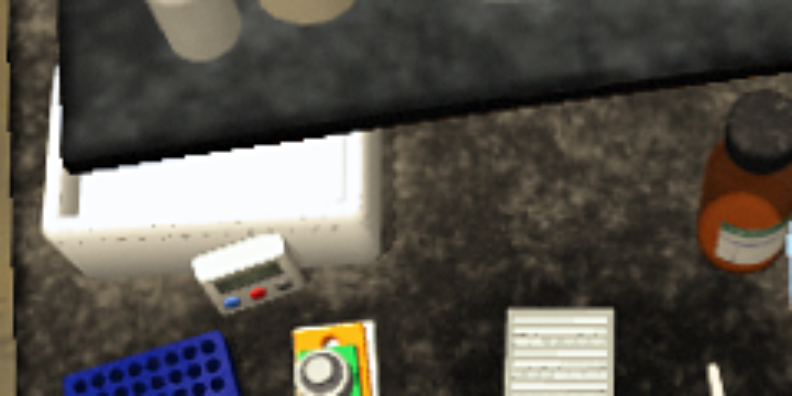

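Run:
```python
from h import *
X=cloud("side",np.load("side0.npy")).reshape(-1,3);Y=cloud("top",np.load("top0.npy")).reshape(-1,3)
for A in(X,Y):
  for y0 in np.arange(.1,-.45,-.05):
    m=(A[:,1]>y0-.05)&(A[:,1]<y0)&(A[:,0]>.64)
    def f(lo,hi):
        v=A[m&(A[:,2]>lo)&(A[:,2]<hi),0];return np.percentile(v,[1,5]).round(3) if len(v)>9 else '-'
    print(round(y0,2),'shelf',f(.168,.4),'mid',f(.06,.15),'low',f(.038,.06))
```

```text
0.1 shelf - mid - low -
0.05 shelf - mid [0.745 0.746] low [0.745 0.746]
0.0 shelf [0.747 0.752] mid [0.738 0.741] low [0.738 0.739]
-0.05 shelf [0.745 0.751] mid [0.703 0.732] low [0.7   0.702]
-0.1 shelf [0.746 0.754] mid [0.703 0.708] low [0.702 0.703]
-0.15 shelf [0.745 0.752] mid [0.721 0.724] low [0.712 0.723]
-0.2 shelf [0.745 0.749] mid [0.722 0.723] low [0.722 0.722]
-0.25 shelf [0.745 0.747] mid - low -
-0.3 shelf [0.746 0.753] mid - low -
-0.35 shelf [0.745 0.75 ] mid - low -
-0.4 shelf [0.746 0.75 ] mid - low -
0.1 shelf - mid - low -
0.05 shelf - mid [0.745 0.746] low [0.744 0.744]
0.0 shelf [0.746 0.753] mid [0.739 0.74 ] low [0.739 0.74 ]
-0.05 shelf [0.745 0.752] mid [0.701 0.709] low [0.701 0.703]
-0.1 shelf [0.745 0.753] mid [0.704 0.708] low [0.702 0.704]
-0.15 shelf [0.746 0.751] mid [0.714 0.723] low [0.713 0.724]
-0.2 shelf [0.746 0.755] mid [0.722 0.723] low [0.722 0.723]
-0.25 shelf [0.745 0.751] mid - low -
-0.3 shelf [0.745 0.751] mid - low -
-0.35 shelf [0.745 0.751] mid - low -
-0.4 shelf [0.745 0.75 ] mid - low -
```

Call:
step_arm(
  moves=[
    [[15, -13, -20, 0, 0, 0, 0.8], [30, -27, -20, 0, 0, 0, 0.8], [30, -27, -20, 0, 0, 0, 0.8], [30, -27, -20, 0, 0, 0, 0.8], [30, -27, 0, 0, 0, 0, 0.8], [30, -27, 0, 0, 0, 0, 0.8], [30, -27, 0, 0, 0, 0, 0.8], [30, -27, 0, 0, 0, 0, 0.8], [17, -12, 0, 0, 0, 0, 0.8], [0, 0, 0, 0, 0, 7, 0.8], [0, 0, 0, 0, 0, 7, 0.8], [0, 0, 0, 0, 0, 6, 0.8]],
  ],
)

```text
t: 2.3
tcp_pos: [0.3999, -0.3997, 0.2988]
tcp_rot: [180.0, -0.0, -0.6]
wrist_force: [0.0, 0.4, 0.1]
grip_width: 0.0745
```

```bash
cat > go.py <<'E'
from rig import manip
import sys,numpy as np
from scipy.spatial.transform import Rotation as Ro
s=manip.sense();p=s['tcp_pos'];R=Ro.from_euler('xyz',s['tcp_rot'],degrees=True)
print("t",round(float(s['t']),2),"tcp",np.round(p,4),"rot",np.round(s['tcp_rot'],2),"w",round(float(s['grip_width']),4),"F",np.round(s['wrist_force'],2),"j",np.round(s['joint_positions'],0))
if len(sys.argv)>4:
    x,y,z,yaw=map(float,sys.argv[1:5]);T=Ro.from_euler('xyz',[180,0,yaw],degrees=True)
    d=R.inv().apply(np.array([x,y,z])-p)*1000
    r=(R.inv()*T).as_rotvec(degrees=True);print("shift mm (if before turn)",d.round(1),"turn",r.round(1), "shift in target frame",T.inv().apply(np.array([x,y,z])-p).round(4)*1000)
E
python3 go.py .6185 -.172 .15 0
```

```text
t 2.3 tcp [ 0.3999 -0.3997  0.2988] rot [ 1.7998e+02 -1.0000e-02 -6.0000e-01] w 0.0745 F [0.01 0.4  0.13] j [ 38.  18.   1. 108.  -1.  54. -51.]
shift mm (if before turn) [ 216.2 -230.   148.8] turn [ 0.  -0.  -0.6] shift in target frame [ 218.6 -227.7  148.8]
```

Call:
step_arm(
  moves=[
    [[18, -19, 0, 0, 0, 0, 0.65], [36, -38, 0, 0, 0, 0, 0.65], [36, -38, 20, 0, 0, 0, 0.65], [36, -38, 30, 0, 0, 0, 0.65], [36, -38, 30, 0, 0, 0, 0.65], [36, -38, 40, 0, 0, 0, 0.65], [18, -21, 40, 0, 0, 0, 0.65], [0, 0, 19, 0, 0, 0, 0.65], [0, 0, 0, 0, 0, 0, 0.65]],
  ],
)

```text
t: 3.2
tcp_pos: [0.5893, -0.1975, 0.1387]
tcp_rot: [-179.9, 0.3, -0.2]
wrist_force: [-0.8, 0.4, -0.1]
grip_width: 0.0604
```

```bash
python3 go.py .6185 -.172 .042 0
python3 - <<'E'
from h import *
a=[]
for n in C:
    p,d=snap(n,n+"1");s=manip.sense();u=np.round(proj(n,s['tcp_pos'])[0]).astype(int);print(n,u)
    c=p[u[1]-50:u[1]+50,u[0]-50:u[0]+50][:,:,::-1];c=cv2.resize(c,None,fx=4,fy=4,interpolation=cv2.INTER_CUBIC);cv2.drawMarker(c,(202,202),(0,0,255),0,12,1);a.append(c)
cv2.imwrite("pics/g1.png",np.hstack(a))
E
```

```text
t 3.2 tcp [ 0.5893 -0.1975  0.1387] rot [-179.92    0.29   -0.24] w 0.0604 F [-0.79  0.43 -0.14] j [ 15.  33.  -2. 109.   2.  38. -79.]
shift mm (if before turn) [ 29.6 -25.5  96.6] turn [-0.1  0.3 -0.2] shift in target frame [ 29.2 -25.5  96.7]
top [193 170]
side [203 210]
```

View pics/g1.png

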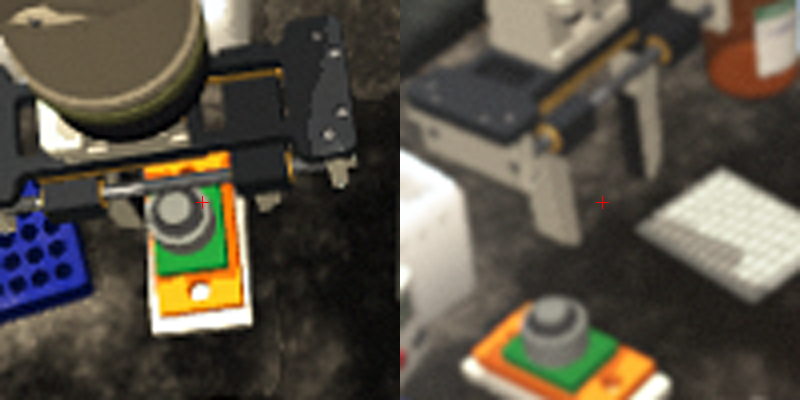

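Call:
step_arm(
  moves=[
    [[15, -13, 10, 0, 0, 0, 0.65], [14, -12.5, 20, 0, 0, 0, 0.65], [0, 0, 20, 0, 0, 0, 0.65], [0, 0, 0, 0, 0, 0, 0.65]],
  ],
)

```text
t: 3.7
tcp_pos: [0.6196, -0.1728, 0.0905]
tcp_rot: [-180.0, 0.1, -0.3]
wrist_force: [-0.6, -0.7, -0.0]
grip_width: 0.0602
```

```bash
python3 go.py .6185 -.172 .042 0
python3 - <<'E'
from h import *
a=[]
for n in C:
    p,d=snap(n,n+"2");s=manip.sense();u=np.round(proj(n,s['tcp_pos'])[0]).astype(int);print(n,u)
    c=p[u[1]-50:u[1]+50,u[0]-50:u[0]+50][:,:,::-1];c=cv2.resize(c,None,fx=4,fy=4,interpolation=cv2.INTER_CUBIC);cv2.drawMarker(c,(202,202),(0,0,255),0,12,1);a.append(c)
cv2.imwrite("pics/g2.png",np.hstack(a))
E
```

```text
t 3.7 tcp [ 0.6196 -0.1728  0.0905] rot [-1.7996e+02  9.0000e-02 -3.3000e-01] w 0.0602 F [-0.55 -0.66 -0.02] j [ 12.  38.  -2. 108.   2.  34. -81.]
shift mm (if before turn) [-1.1 -0.8 48.5] turn [-0.   0.1 -0.3] shift in target frame [-1.1 -0.8 48.5]
top [184 166]
side [189 228]
```

View pics/g2.png

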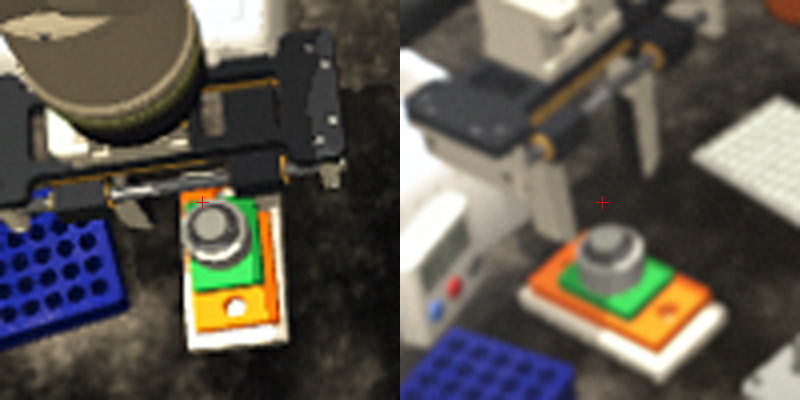

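Call:
step_arm(
  moves=[
    [[0, 0, 15, 0, 0, 0, 0.65], [0, 0, 15, 0, 0, 0, 0.65], [0, 0, 12, 0, 0, 0, 0.65], [0, 0, 6, 0, 0, 0, 0.65], [0, 0, 0, 0, 0, 0, 0.1], [0, 0, 0, 0, 0, 0, 0.1], [0, 0, 0, 0, 0, 0, 0.1], [0, 0, 0, 0, 0, 0, 0.1]],
  ],
  newtons=25,
)

```text
t: 4.6
tcp_pos: [0.6198, -0.1738, 0.044]
tcp_rot: [180.0, -0.0, -0.4]
wrist_force: [0.0, 0.8, -1.5]
grip_width: 0.0396
```

```bash
python3 go.py .6185 -.172 .12 0
```

```text
t 4.6 tcp [ 0.6198 -0.1738  0.044 ] rot [ 1.7999e+02 -3.0000e-02 -3.6000e-01] w 0.0396 F [ 0.04  0.8  -1.47] j [ 12.  41.  -1. 110.   2.  29. -82.]
shift mm (if before turn) [ -1.3  -1.7 -76. ] turn [ 0.  -0.  -0.4] shift in target frame [ -1.3  -1.8 -76. ]
```

Call:
step_arm(
  moves=[
    [[0, 0, -10, 0, 0, 0, 0.1], [0, 0, -20, 0, 0, 0, 0.1], [0, 0, -20, 0, 0, 0, 0.1], [-10, 10, -20, 0, 0, 0, 0.1], [-25, 25, 0, 0, 0, 0, 0.1], [-25, 25, 0, 0, 0, 0, 0.1], [-25, 25, 0, 0, 0, 0, 0.1], [-25, 25, 0, 0, 0, 0, 0.1], [-25, 25, 0, 0, 0, 0, 0.1], [-25, 25, 0, 0, 0, 0, 0.1], [-15, 12, 0, 0, 0, 0, 0.1], [0, 0, 0, 0, 0, 0, 0.1]],
  ],
)

```text
t: 5.8
tcp_pos: [0.4405, -0.3473, 0.1145]
tcp_rot: [179.9, 0.1, -0.6]
wrist_force: [0.6, 0.6, -2.4]
grip_width: 0.0393
```

```bash
python3 go.py .4423 -.348 .015 0
```

```text
t 5.8 tcp [ 0.4405 -0.3473  0.1145] rot [ 1.7992e+02  7.0000e-02 -6.5000e-01] w 0.0393 F [ 0.56  0.63 -2.39] j [ 35.  31.  -4. 118.   4.  30. -62.]
shift mm (if before turn) [ 1.9  0.6 99.5] turn [ 0.1  0.1 -0.6] shift in target frame [ 1.8  0.7 99.5]
```

Call:
step_arm(
  moves=[
    [[2, 0, 25, 0, 0, 0, 0.1], [0, 0, 25, 0, 0, 0, 0.1], [0, 0, 20, 0, 0, 0, 0.1], [0, 0, 12, 0, 0, 0, 0.1], [0, 0, 6, 0, 0, 0, 0.1], [0, 0, 6, 0, 0, 0, 0.1], [0, 0, 0, 0, 0, 0, 0.1]],
  ],
)

```text
t: 6.5
tcp_pos: [0.4457, -0.3446, 0.0196]
tcp_rot: [180.0, 0.0, -0.3]
wrist_force: [-0.1, -0.4, -1.7]
grip_width: 0.0394
```

```bash
python3 go.py .4423 -.348 .015 0
cat > look.py <<'E'
from h import *
import sys
def look(tag,P,h=50,z=4):
    a=[]
    for n in C:
        p,d=snap(n,n+tag);u=np.round(proj(n,P)[0]).astype(int);x0=max(0,min(560-2*h,u[0]-h));y0=max(0,min(420-2*h,u[1]-h));print(n,"origin",x0,y0,"scale",z)
        a.append(cv2.resize(p[y0:y0+2*h,x0:x0+2*h][:,:,::-1],None,fx=z,fy=z,interpolation=cv2.INTER_CUBIC))
    cv2.imwrite(f"pics/l{tag}.png",np.hstack(a))
if __name__=="__main__": look(sys.argv[1],[float(v) for v in sys.argv[2:5]])
E
python3 look.py 3 .442 -.348 .02
```

```text
t 6.5 tcp [ 0.4457 -0.3446  0.0196] rot [180.     0.    -0.34] w 0.0394 F [-0.08 -0.39 -1.73] j [ 34.  40.  -3. 121.   5.  19. -63.]
shift mm (if before turn) [-3.4  3.4  4.6] turn [ 0.   0.  -0.3] shift in target frame [-3.4  3.4  4.6]
top origin 221 186 scale 4
side origin 241 184 scale 4
```

View pics/l3.png

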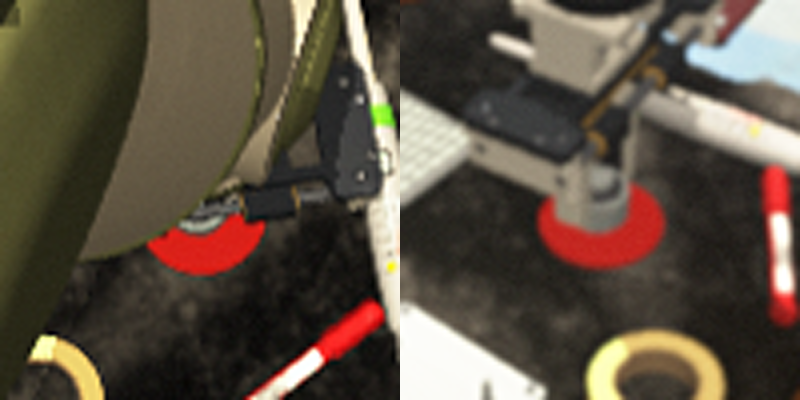

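Call:
step_arm(
  moves=[
    [[-3.5, 3.5, 0, 0, 0, 0, 0.1], [0, 0, 3, 0, 0, 0, 0.1], [0, 0, 2, 0, 0, 0, 0.1], [0, 0, 0, 0, 0, 0, 0.1]],
  ],
)

```text
t: 7.0
tcp_pos: [0.4419, -0.3481, 0.0145]
tcp_rot: [-180.0, 0.0, -0.4]
wrist_force: [-0.2, -0.2, -3.3]
grip_width: 0.0391
```

```bash
python3 go.py .4423 -.348 .014 0; python3 look.py 4 .442 -.348 .02
```

```text
t 7.0 tcp [ 0.4419 -0.3481  0.0145] rot [-1.7999e+02  1.0000e-02 -3.7000e-01] w 0.0391 F [-0.15 -0.21 -3.35] j [ 34.  41.  -2. 121.   5.  18. -63.]
shift mm (if before turn) [ 0.4 -0.1  0.5] turn [-0.   0.  -0.4] shift in target frame [ 0.4 -0.1  0.5]
top origin 221 186 scale 4
side origin 241 184 scale 4
```

View pics/l4.png

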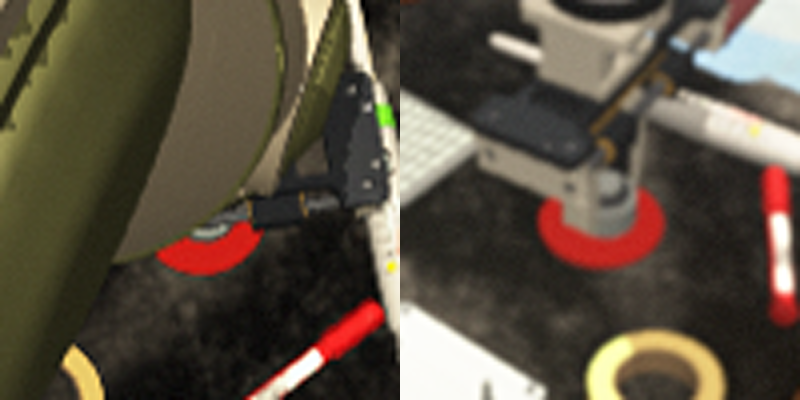

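Call:
step_arm(
  moves=[
    [[0, 0, 1, 0, 0, 0, 0.1], [0, 0, 0, 0, 0, 0, 0.6], [0, 0, 0, 0, 0, 0, 0.6], [0, 0, 0, 0, 0, 0, 0.6], [0, 0, -15, 0, 0, 0, 0.6], [0, 0, -25, 0, 0, 0, 0.6], [0, 0, -30, 0, 0, 0, 0.6], [0, 0, -30, 0, 0, 0, 0.6], [0, 0, -10, 0, 0, 0, 0.7], [20, -20, 0, 0, 0, 0, 0.7], [25, -25, 0, 0, 0, 0, 0.7], [25, -25, 0, 0, 0, 0, 0.7]],
  ],
)

```text
t: 8.3
tcp_pos: [0.5128, -0.2781, 0.1235]
tcp_rot: [180.0, 0.0, -0.4]
wrist_force: [0.9, -0.3, -0.0]
grip_width: 0.0648
```

```bash
python3 go.py .62 -.1745 .1 -1;python3 look.py 5 .442 -.348 .02
```

```text
t 8.3 tcp [ 0.5128 -0.2781  0.1235] rot [179.99   0.    -0.43] w 0.0648 F [ 0.87 -0.29 -0.05] j [ 25.  32.  -3. 115.   3.  33. -71.]
shift mm (if before turn) [ 106.4 -104.4   23.4] turn [0.  0.  0.6] shift in target frame [ 105.4 -105.5   23.5]
top origin 221 186 scale 4
side origin 241 184 scale 4
```

View pics/l5.png

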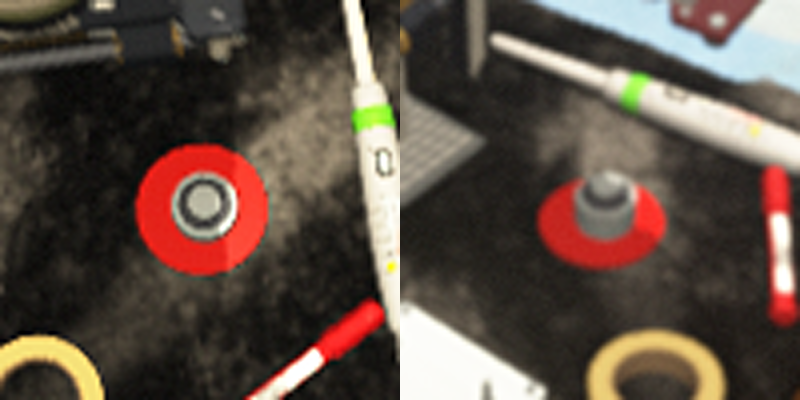

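Weight stands centred on the red mat (crop 204,205 vs mat centre 202,208). I re-measure the stack with the weight gone.

```bash
cat > fs.py <<'E'
from measure import *
def labels(P):
    mx=P.max(2)+1;sat=(mx-P.min(2))/mx;hue=cv2.cvtColor(P.astype(np.uint8),cv2.COLOR_RGB2HSV)[...,0]
    return ((mx>90)&(sat>.4)&(hue<32)).astype(float),((mx>50)&(sat>.4)&(hue>=36)&(hue<90)).astype(float)
def run(n,p,plate_z,items,tag):
    P=p.astype(float);o,g=labels(P);res={}
    for k,p0 in items.items():
        z=plate_z[k]
        if k=='cover': m=g;fn=lambda q:boxv(q,.058,.044,z,z+.012);sd=p0
        if k=='gasket': m=np.maximum(o,g);fn=lambda q:boxv(q,.1,.052,z,z+.012);c,s=np.cos(p0[2]),np.sin(p0[2])
        f=fill(m,comp(m,proj(n,[p0[0],p0[1],z+.012])[0]+([0,0] if k=='cover' else [0,0])))
        r,cst,a=fitmask(n,f,fn,p0);res[k]=r;print(n,k,r.round(4),np.degrees(r[2]).round(1),round(cst),round(a))
    return res
E
python3 - <<'E'
from fs import *
for n in C:
    p=cv2.imread(f"pics/{n}5.png")[:,:,::-1].copy()
    try: run(n,p,dict(cover=.024,gasket=.012),dict(cover=[.62,-.174,-.03],gasket=[.618,-.175,0.]),'5')
    except Exception as e: print(n,e)
t=cv2.imread("pics/top5.png");s=cv2.imread("pics/side5.png")
cv2.imwrite("pics/c5.png",np.hstack([cv2.resize(t[120:240,130:250],(400,400)),cv2.resize(s[200:300,150:250],(400,400))]))
E
```

```text
top attempt to get argmax of an empty sequence
side cover [ 0.6211 -0.176  -0.001 ] -0.1 50 361
side gasket [ 0.6201 -0.1775 -0.0178] -1.0 52 821
```

View pics/c5.png

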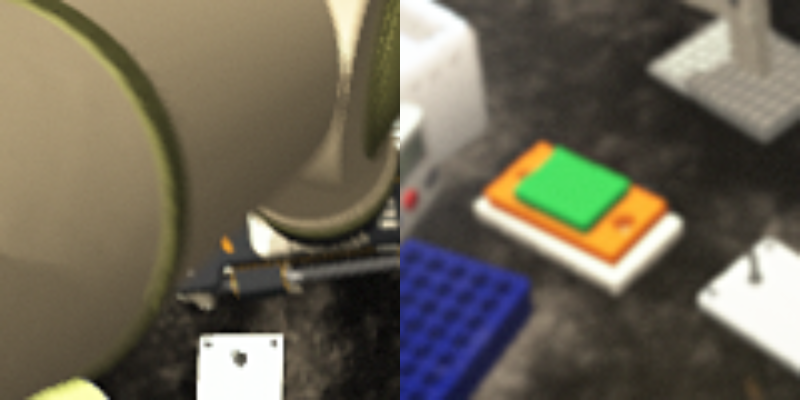

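Call:
step_arm(
  moves=[
    [[20, -20, 0, 0, 0, 0, 0.65], [25, -25, 0, 0, 0, 0, 0.65], [25, -25, 0, 0, 0, 0, 0.65], [20, -20, 0, 0, 0, 0, 0.65], [16, -14, 20, 0, 0, 0, 0.65], [0, 0, 25, 0, 0, 0, 0.65], [0, 0, 15, 0, 0, 0, 0.65], [0, 0, 0, 0, 0, 0, 0.65]],
  ],
)

```text
t: 9.2
tcp_pos: [0.617, -0.1756, 0.0611]
tcp_rot: [-180.0, 0.3, -0.4]
wrist_force: [-0.3, -0.2, -0.1]
grip_width: 0.0604
```

```bash
python3 go.py .6197 -.1745 .0265 -0.4;python3 look.py 6 .618 -.175 .03
```

```text
t 9.2 tcp [ 0.617  -0.1756  0.0611] rot [-179.98    0.27   -0.39] w 0.0604 F [-0.33 -0.22 -0.14] j [ 12.  40.  -2. 109.   2.  31. -82.]
shift mm (if before turn) [ 2.9 -1.1 34.6] turn [-0.   0.3  0. ] shift in target frame [ 2.7 -1.1 34.6]
top origin 140 126 scale 4
side origin 143 197 scale 4
```

View pics/l6.png

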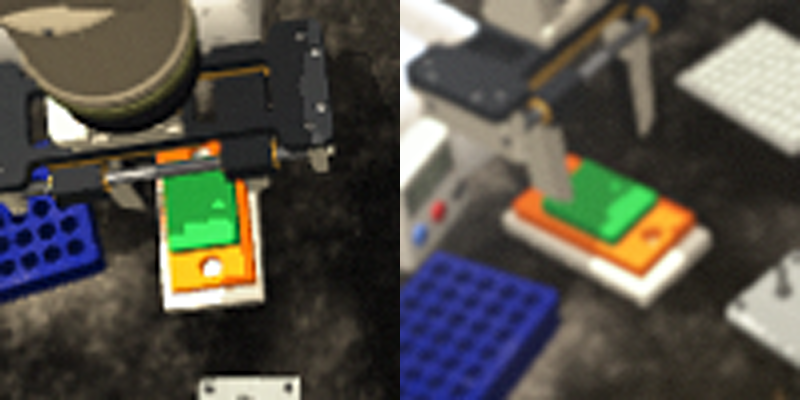

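Call:
step_arm(
  moves=[
    [[3, -1, 10, 0, 0, 0, 0.65], [0, 0, 12, 0, 0, 0, 0.65], [0, 0, 8, 0, 0, 0, 0.65], [0, 0, 3, 0, 0, 0, 0.65], [0, 0, 0, 0, 0, 0, 0.65]],
  ],
)

```text
t: 9.8
tcp_pos: [0.6216, -0.1742, 0.0299]
tcp_rot: [-180.0, 0.1, -0.4]
wrist_force: [0.1, 0.4, -0.3]
grip_width: 0.0603
```

```bash
python3 go.py .6197 -.1745 .0265 -0.4
```

```text
t 9.8 tcp [ 0.6216 -0.1742  0.0299] rot [-1.7999e+02  7.0000e-02 -3.6000e-01] w 0.0603 F [ 0.07  0.41 -0.34] j [ 12.  43.  -2. 110.   2.  28. -82.]
shift mm (if before turn) [-1.9  0.3  3.4] turn [-0.   0.1  0. ] shift in target frame [-1.9  0.3  3.4]
```

Call:
step_arm(
  moves=[
    [[-2, 0, 2.5, 0, 0, 0, 0.65], [0, 0, 0, 0, 0, 0, 0.65], [0, 0, 0, 0, 0, 0, 0.2], [0, 0, 0, 0, 0, 0, 0.2], [0, 0, 0, 0, 0, 0, 0.2], [0, 0, 0, 0, 0, 0, 0.2]],
  ],
  newtons=20,
)

```text
t: 10.4
tcp_pos: [0.6203, -0.1742, 0.0284]
tcp_rot: [180.0, -0.0, -0.4]
wrist_force: [-0.2, 0.3, 1.6]
grip_width: 0.0436
```

```bash
python3 go.py .6197 -.1745 .0265 -0.4
```

```text
t 10.4 tcp [ 0.6203 -0.1742  0.0284] rot [ 1.8e+02 -2.0e-02 -3.6e-01] w 0.0436 F [-0.15  0.26  1.6 ] j [ 12.  43.  -2. 110.   2.  28. -82.]
shift mm (if before turn) [-0.5  0.3  1.9] turn [ 0. -0.  0.] shift in target frame [-0.5  0.3  1.9]
```

Call:
step_arm(
  moves=[
    [[0, 0, -8, 0, 0, 0, 0.2], [0, 0, -20, 0, 0, 0, 0.2], [0, 0, -25, 0, 0, 0, 0.2], [0, 15, -15, 0, 0, 0, 0.2], [0, 25, 0, 0, 0, 0, 0.2], [-3, 30, 0, 0, 0, 0, 0.2], [-4, 30, 0, 0, 0, 0, 0.2], [-4, 30, 0, 0, 0, 0, 0.2], [0, 25, 0, 0, 0, 0, 0.2], [0, 14, 0, 0, 0, 4, 0.2], [0, 0, 0, 0, 0, 4.2, 0.2], [0, 0, 0, 0, 0, 0, 0.2]],
  ],
)

```text
t: 11.6
tcp_pos: [0.6077, -0.3438, 0.0965]
tcp_rot: [180.0, 0.0, -8.7]
wrist_force: [0.1, 0.4, 0.8]
grip_width: 0.0436
```

```bash
python3 go.py .6093 -.3433 .012 -8.6; python3 look.py 7 .609 -.343 .03
```

```text
t 11.6 tcp [ 0.6077 -0.3438  0.0965] rot [179.98   0.    -8.68] w 0.0436 F [0.12 0.39 0.76] j [ 25.  40.  -1. 101.   1.  39. -75.]
shift mm (if before turn) [ 1.5 -0.8 84.5] turn [ 0.   0.  -0.1] shift in target frame [ 1.5 -0.7 84.5]
top origin 209 119 scale 4
side origin 186 160 scale 4
```

View pics/l7.png

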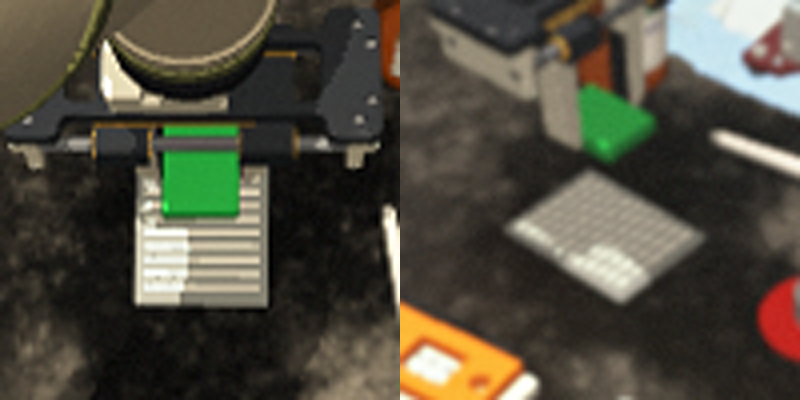

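Call:
step_arm(
  moves=[
    [[1, 0, 25, 0, 0, 0, 0.2], [0, 0, 25, 0, 0, 0, 0.2], [0, 0, 15, 0, 0, 0, 0.2], [0, 0, 10, 0, 0, 0, 0.2], [0, 0, 5, 0, 0, 0, 0.2], [0, 0, 3, 0, 0, 0, 0.2], [0, 0, 0, 0, 0, 0, 0.2]],
  ],
)

```text
t: 12.4
tcp_pos: [0.6092, -0.3434, 0.0135]
tcp_rot: [180.0, -0.0, -8.5]
wrist_force: [-0.2, -1.5, 0.6]
grip_width: 0.0439
```

```bash
python3 go.py .6093 -.3433 .010 -8.6
```

```text
t 12.4 tcp [ 0.6092 -0.3434  0.0135] rot [ 1.7999e+02 -2.0000e-02 -8.5500e+00] w 0.0439 F [-0.2  -1.49  0.58] j [ 25.  46.  -1. 102.   1.  31. -75.]
shift mm (if before turn) [ 0.  -0.2  3.5] turn [ 0.  -0.   0.1] shift in target frame [ 0.  -0.2  3.5]
```

Call:
step_arm(
  moves=[
    [[0, 0, 2, 0, 0, 0, 0.2], [0, 0, 1.5, 0, 0, 0, 0.2], [0, 0, 0, 0, 0, 0, 0.2], [0, 0, 0, 0, 0, 0, 0.65], [0, 0, 0, 0, 0, 0, 0.65], [0, 0, 0, 0, 0, 0, 0.65], [0, 0, -15, 0, 0, 0, 0.65], [0, 0, -25, 0, 0, 0, 0.7], [0, 0, -30, 0, 0, 0, 0.7], [0, 0, -20, 0, 0, 0, 0.7], [0, 0, 0, 0, 0, 0, 0.7]],
  ],
)

```text
t: 13.5
tcp_pos: [0.6108, -0.3444, 0.104]
tcp_rot: [179.9, -0.3, -8.6]
wrist_force: [1.1, -0.3, 0.5]
grip_width: 0.0649
```

```bash
python3 go.py .6093 -.3433 .010 -8.6; python3 look.py 8 .609 -.27 .01;python3 - <<'E'
from fs import *
for n in C:
    p=cv2.imread(f"pics/{n}8.png")[:,:,::-1].copy()
    o,g=labels(p.astype(float))
    for k,m,fn,p0,z in(("cover",g,lambda q:boxv(q,.058,.044,.005,.017),[.6093,-.3433,-.15],.017),("gasket",o,lambda q:boxv(q,.1,.052,.012,.024),[.6185,-.176,-.01],.024)):
        try:
            q=np.array(p0)
            f=fill(m,comp(m,proj(n,[p0[0]-(.025 if k=='gasket' else 0),p0[1],z])[0]));r,c,a=fitmask(n,f,fn,p0);print(n,k,r.round(4),np.degrees(r[2]).round(1),round(c),round(a))
        except Exception as e:print(n,k,e)
E
```

```text
t 13.5 tcp [ 0.6108 -0.3444  0.104 ] rot [179.9   -0.32  -8.57] w 0.0649 F [ 1.09 -0.34  0.54] j [ 25.  40.  -1. 100.   1.  40. -75.]
shift mm (if before turn) [-2.2 -1.  94. ] turn [ 0.1 -0.3  0. ] shift in target frame [-1.6 -0.8 94. ]
top origin 180 126 scale 4
side origin 170 182 scale 4
top cover [ 0.6059 -0.3441 -0.1411] -8.1 17 409
top gasket [ 0.6173 -0.1749  0.002 ] 0.1 52 838
side cover [ 0.6093 -0.3459 -0.1347] -7.7 62 258
side gasket [ 0.62   -0.1772 -0.007 ] -0.4 42 812
```

View pics/l8.png

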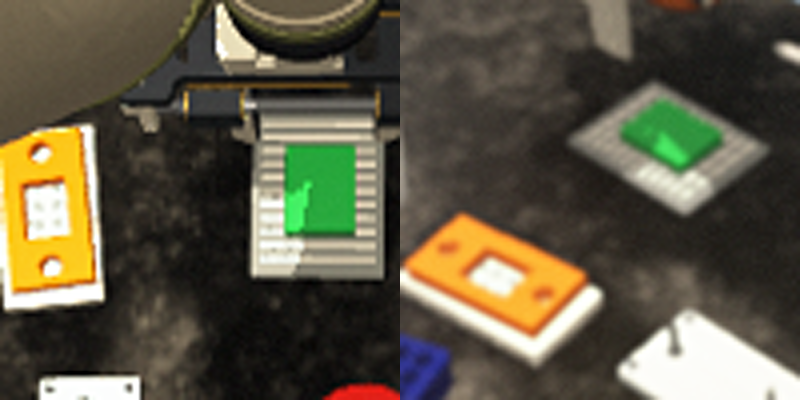

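```bash
python3 go.py .6186 -.1745 .08 -0.3
```

```text
t 13.6 tcp [ 0.6091 -0.3434  0.1006] rot [ 1.7998e+02 -7.0000e-02 -8.5600e+00] w 0.0652 F [-0.02  0.23 -0.3 ] j [ 25.  40.  -1. 100.   1.  40. -75.]
shift mm (if before turn) [ -15.8 -168.5   20.5] turn [ 0.  -0.1 -8.3] shift in target frame [   8.6 -169.    20.6]
```

Call:
step_arm(
  moves=[
    [[0, 0, 0, 0, 0, -4, 0.72], [0, 0, 0, 0, 0, -4.3, 0.72], [1, -20, 0, 0, 0, 0, 0.72], [2, -30, 0, 0, 0, 0, 0.72], [2, -30, 0, 0, 0, 0, 0.72], [2, -30, 0, 0, 0, 0, 0.72], [1, -30, 0, 0, 0, 0, 0.72], [0.6, -20, 0, 0, 0, 0, 0.72], [0, -9, 20, 0, 0, 0, 0.72], [0, 0, 20, 0, 0, 0, 0.72], [0, 0, 15, 0, 0, 0, 0.72], [0, 0, 0, 0, 0, 0, 0.72]],
  ],
)

```text
t: 14.8
tcp_pos: [0.6167, -0.1732, 0.0422]
tcp_rot: [-179.9, 0.2, -0.3]
wrist_force: [0.6, 0.4, -0.0]
grip_width: 0.067
```

```bash
python3 go.py .6186 -.1745 .0155 -0.3; python3 look.py 9 .618 -.175 .03
```

```text
t 14.8 tcp [ 0.6167 -0.1732  0.0422] rot [-179.94    0.25   -0.28] w 0.067 F [ 0.58  0.41 -0.01] j [ 12.  41.  -2. 110.   3.  29. -82.]
shift mm (if before turn) [ 2.   1.3 26.7] turn [-0.1  0.2  0. ] shift in target frame [ 1.9  1.3 26.7]
top origin 140 126 scale 4
side origin 143 197 scale 4
```

View pics/l9.png

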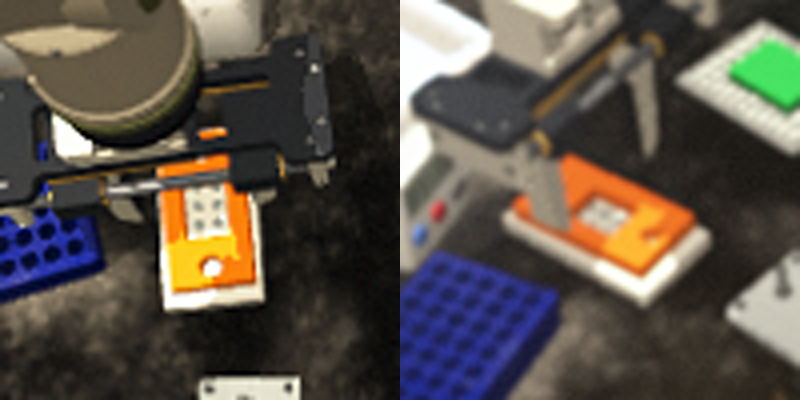

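Call:
step_arm(
  moves=[
    [[1, 1, 8, 0, 0, 0, 0.72], [0, 0, 8, 0, 0, 0, 0.72], [0, 0, 6, 0, 0, 0, 0.72], [0, 0, 0, 0, 0, 0, 0.72], [0, 0, 0, 0, 0, 0, 0.72]],
  ],
)

```text
t: 15.4
tcp_pos: [0.6192, -0.1754, 0.0225]
tcp_rot: [-180.0, 0.0, -0.3]
wrist_force: [-0.1, 0.0, -0.6]
grip_width: 0.0669
```

```bash
python3 go.py .6186 -.1745 .016 -0.3
```

```text
t 15.4 tcp [ 0.6192 -0.1754  0.0225] rot [-1.8e+02  2.0e-02 -2.7e-01] w 0.0669 F [-0.08  0.02 -0.59] j [ 12.  43.  -2. 110.   3.  27. -82.]
shift mm (if before turn) [-0.6 -0.9  6.5] turn [-0.  0.  0.] shift in target frame [-0.7 -0.9  6.5]
```

Call:
step_arm(
  moves=[
    [[0, -1, 5, 0, 0, 0, 0.72], [0, 0, 1, 0, 0, 0, 0.72], [0, 0, 0, 0, 0, 0, 0.72], [0, 0, 0, 0, 0, 0, 0.3], [0, 0, 0, 0, 0, 0, 0.3], [0, 0, 0, 0, 0, 0, 0.3], [0, 0, 0, 0, 0, 0, 0.3]],
  ],
  newtons=20,
)

```text
t: 16.1
tcp_pos: [0.6194, -0.1744, 0.0168]
tcp_rot: [180.0, -0.0, -0.3]
wrist_force: [0.3, -0.2, 1.1]
grip_width: 0.0514
```

```bash
python3 go.py .6186 -.1745 .1 -0.3
```

```text
t 16.1 tcp [ 0.6194 -0.1744  0.0168] rot [ 1.8e+02 -1.0e-02 -2.6e-01] w 0.0514 F [ 0.32 -0.24  1.12] j [ 12.  43.  -2. 110.   3.  26. -82.]
shift mm (if before turn) [ -0.8   0.1 -83.2] turn [ 0. -0.  0.] shift in target frame [ -0.8   0.1 -83.2]
```

Call:
step_arm(
  moves=[
    [[0, 0, -8, 0, 0, 0, 0.3], [0, 0, -20, 0, 0, 0, 0.3], [0, 0, -25, 0, 0, 0, 0.3], [-10, 0, -15, 0, 0, 0, 0.3], [-20, 0, 0, 0, 0, 0, 0.3], [-30, 1, 0, 0, 0, 0, 0.3], [-30, 1, 0, 0, 0, 0, 0.3], [-30, 1, 0, 0, 0, 0, 0.3], [-25, 1, 0, 0, 0, 0, 0.3], [-19, 1, 0, 0, 0, 4, 0.3], [0, 0, 0, 0, 0, 4, 0.3], [0, 0, 0, 0, 0, 0, 0.3]],
  ],
)

```text
t: 17.3
tcp_pos: [0.4543, -0.1788, 0.0852]
tcp_rot: [180.0, 0.0, -8.4]
wrist_force: [1.0, -0.5, -1.0]
grip_width: 0.0516
```

```bash
python3 go.py .4546 -.1795 .055 -8.3; python3 look.py 10 .4546 -.18 .05
```

```text
t 17.3 tcp [ 0.4543 -0.1788  0.0852] rot [179.99   0.    -8.36] w 0.0516 F [ 1.01 -0.48 -0.96] j [ 15.  31.  -0. 129.   1.  20. -84.]
shift mm (if before turn) [ 0.4  0.7 30.2] turn [ 0.   0.  -0.1] shift in target frame [ 0.4  0.7 30.2]
top origin 148 189 scale 4
side origin 199 216 scale 4
```

View pics/l10.png

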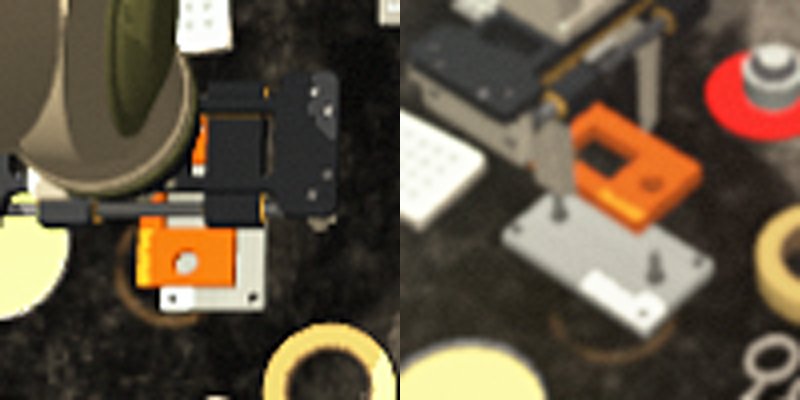

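Call:
step_arm(
  moves=[
    [[0, 0, 15, 0, 0, 0, 0.3], [0, 0, 10, 0, 0, 0, 0.3], [0, 0, 0, 0, 0, 0, 0.3], [0, 0, 0, 0, 0, 0, 0.3]],
  ],
)

```text
t: 17.8
tcp_pos: [0.4552, -0.1785, 0.0594]
tcp_rot: [-180.0, 0.1, -8.2]
wrist_force: [0.2, 0.0, -1.3]
grip_width: 0.0516
```

```bash
python3 go.py .4546 -.1795 .046 -8.3
python3 - <<'E'
from look import *
look("11",[.4546,-.18,.05],h=33,z=6)
s=manip.sense();t=s['tcp_pos'];yaw=np.radians(s['tcp_rot'][2]);c,q=np.cos(yaw),np.sin(yaw)
for n in C:
    for e in(1,-1):
        H=[t[0]+e*.0375*c,t[1]+e*.0375*q,t[2]+.0012+.006];P=[.4546+e*.0375*np.cos(-.1449),-.1795+e*.0375*np.sin(-.1449),.036]
        print(n,e,"hole",proj(n,H)[0].round(1),"pin",proj(n,P)[0].round(1))
E
```

```text
t 17.8 tcp [ 0.4552 -0.1785  0.0594] rot [-1.7999e+02  6.0000e-02 -8.2200e+00] w 0.0516 F [ 0.22  0.01 -1.27] j [ 15.  34.  -0. 130.   1.  17. -84.]
shift mm (if before turn) [-0.4  1.  13.4] turn [-0.   0.1  0.1] shift in target frame [-0.5  1.  13.4]
top origin 165 206 scale 6
side origin 216 233 scale 6
top 1 hole [196.7 221.3] pin [199.5 224.6]
top -1 hole [195.6 254. ] pin [198.5 256.2]
side 1 hole [236.3 253.3] pin [237.7 262.6]
side -1 hole [261.  268.9] pin [261.9 278.2]
```

View pics/l11.png

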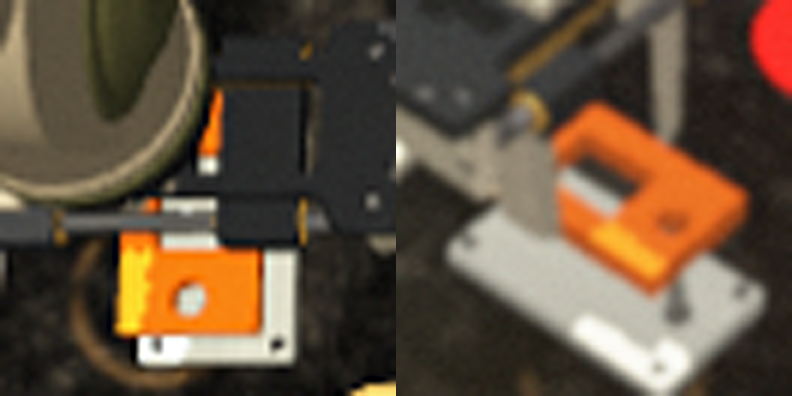

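```bash
cat > gfit.py <<'E'
from fs import *
def gfit(tag,zc,stand={'top':(.4536,-.1799,-.1489),'side':(.4556,-.1821,-.1402)},cut={'top':('y',249),'side':('x',245)}):
    for n in C:
        p=cv2.imread(f"pics/{n}{tag}.png")[:,:,::-1].copy();o,g=labels(p.astype(float))
        yy,xx=np.mgrid[:420,:560];a,v=cut[n];valid=((yy if a=='y' else xx)>v)
        u=proj(n,[stand[n][0],stand[n][1],zc])[0];near=(abs(xx-u[0])<45)&(abs(yy-u[1])<45)
        m=((o>0)&valid&near).astype(np.uint8)
        k,l,st,_=cv2.connectedComponentsWithStats(m);m=(l==1+st[1:,4].argmax()).astype(np.uint8)
        pts=np.argwhere(m)[:,::-1].astype(np.int32);f=np.zeros((420,560),np.uint8);cv2.fillPoly(f,[cv2.convexHull(pts)],1)
        r,c,ar=fitmask(n,f.astype(float),lambda q:boxv(q,.1,.052,zc-.006,zc+.006),list(stand[n]),3,valid)
        s=stand[n];d=r[:2]-s[:2];cs,sn=np.cos(s[2]),np.sin(s[2])
        print(n,"gasket",r.round(4),np.degrees(r[2]).round(1),"cost",round(c),round(ar),"minus stand, stand axes mm",np.round(1000*np.array([cs*d[0]+sn*d[1],-sn*d[0]+cs*d[1]]),1),"yaw",np.degrees(r[2]-s[2]).round(1))
E
python3 -c "
from gfit import *
gfit('11',.0606)
s=manip.sense();print(s['tcp_pos'],s['tcp_rot'])"
```

```text
top gasket [ 0.4527 -0.1791 -0.1514] -8.7 cost 9 296 minus stand, stand axes mm [-1.   0.6] yaw -0.1
side gasket [ 0.4534 -0.1813 -0.1413] -8.1 cost 40 623 minus stand, stand axes mm [-2.3  0.5] yaw -0.1
[ 0.45550258 -0.17866647  0.05989097] [ 1.79998480e+02 -8.39461482e-03 -8.23538565e+00]
```

Call:
step_arm(
  moves=[
    [[1.5, 0.5, 6, 0, 0, 0, 0.3], [0, 0, 6, 0, 0, 0, 0.3], [0, 0, 0, 0, 0, 0, 0.3], [0, 0, 0, 0, 0, 0, 0.3]],
  ],
)

```text
t: 18.3
tcp_pos: [0.4565, -0.1793, 0.0474]
tcp_rot: [-180.0, 0.0, -8.3]
wrist_force: [-0.7, 0.6, -0.1]
grip_width: 0.0512
```

```bash
python3 go.py .4546 -.1795 .0168 -8.3
python3 - <<'E'
from look import *
from gfit import gfit
look("12",[.4546,-.18,.05],h=33,z=6)
gfit("12",manip.sense()['tcp_pos'][2]+.0012)
E
```

```text
t 18.3 tcp [ 0.4565 -0.1793  0.0474] rot [-1.80e+02  4.00e-02 -8.26e+00] w 0.0512 F [-0.73  0.57 -0.08] j [ 15.  35.  -0. 130.   1.  15. -84.]
shift mm (if before turn) [-1.8  0.5 30.6] turn [-0.  0.  0.] shift in target frame [-1.9  0.5 30.6]
top origin 165 206 scale 6
side origin 216 233 scale 6
top gasket [ 0.4541 -0.1796 -0.1451] -8.3 cost 3 288 minus stand, stand axes mm [0.5 0.4] yaw 0.2
side gasket [ 0.4537 -0.1818 -0.148 ] -8.5 cost 45 618 minus stand, stand axes mm [-2.   0.1] yaw -0.4
```

View pics/l12.png

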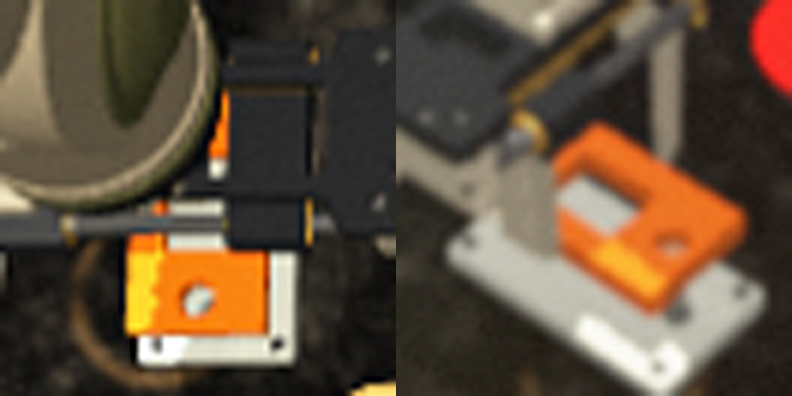

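Call:
step_arm(
  moves=[
    [[0.3, 0, 4, 0, 0, 0, 0.3], [0, 0, 4, 0, 0, 0, 0.3], [0, 0, 4, 0, 0, 0, 0.3], [0, 0, 0, 0, 0, 0, 0.3], [0, 0, 0, 0, 0, 0, 0.3]],
  ],
)

```text
t: 18.9
tcp_pos: [0.4569, -0.1794, 0.0354]
tcp_rot: [-180.0, 0.0, -8.3]
wrist_force: [0.1, 0.7, -1.0]
grip_width: 0.0516
```

```bash
python3 go.py .4546 -.1795 .0168 -8.3
python3 - <<'E'
from look import *
from gfit import gfit
look("13",[.4546,-.18,.04],h=33,z=6)
gfit("13",manip.sense()['tcp_pos'][2]+.0012)
E
```

```text
t 18.9 tcp [ 0.4569 -0.1794  0.0354] rot [-1.80e+02  3.00e-02 -8.26e+00] w 0.0516 F [ 0.07  0.66 -1.02] j [ 15.  36.  -0. 130.   1.  14. -84.]
shift mm (if before turn) [-2.2  0.4 18.6] turn [-0.  0.  0.] shift in target frame [-2.3  0.5 18.6]
top origin 166 207 scale 6
side origin 217 236 scale 6
top gasket [ 0.4534 -0.1791 -0.1346] -7.7 cost 11 308 minus stand, stand axes mm [-0.3  0.8] yaw 0.8
side gasket [ 0.4543 -0.1816 -0.1519] -8.7 cost 47 611 minus stand, stand axes mm [-1.4  0.3] yaw -0.7
```

View pics/l13.png

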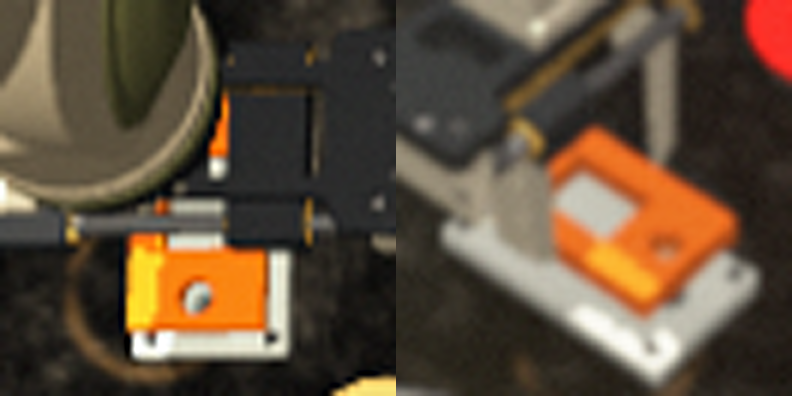

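Call:
step_arm(
  moves=[
    [[0.7, 0.6, 4, 0, 0, 0, 0.3], [0, 0, 4, 0, 0, 0, 0.3], [0, 0, 4, 0, 0, 0, 0.3], [0, 0, 3, 0, 0, 0, 0.3], [0, 0, 0, 0, 0, 0, 0.3], [0, 0, 0, 0, 0, 0, 0.3]],
  ],
)

```text
t: 19.6
tcp_pos: [0.4576, -0.1801, 0.0205]
tcp_rot: [-180.0, 0.0, -8.3]
wrist_force: [0.3, -0.3, -0.6]
grip_width: 0.0515
```

```bash
python3 go.py .4546 -.1795 .0168 -8.3
python3 - <<'E'
from look import *
from gfit import gfit
look("14",[.4546,-.18,.03],h=33,z=6)
gfit("14",manip.sense()['tcp_pos'][2]+.0012)
E
```

```text
t 19.6 tcp [ 0.4576 -0.1801  0.0205] rot [-1.80e+02  2.00e-02 -8.26e+00] w 0.0515 F [ 0.31 -0.29 -0.58] j [ 15.  38.  -0. 130.   1.  12. -84.]
shift mm (if before turn) [-3.  -0.2  3.7] turn [-0.  0.  0.] shift in target frame [-3.  -0.2  3.7]
top origin 167 208 scale 6
side origin 217 239 scale 6
top gasket [ 0.455  -0.1803 -0.1491] -8.5 cost 10 309 minus stand, stand axes mm [ 1.5 -0.2] yaw -0.0
side gasket [ 0.4553 -0.183  -0.1518] -8.7 cost 48 598 minus stand, stand axes mm [-0.2 -0.9] yaw -0.7
```

View pics/l14.png

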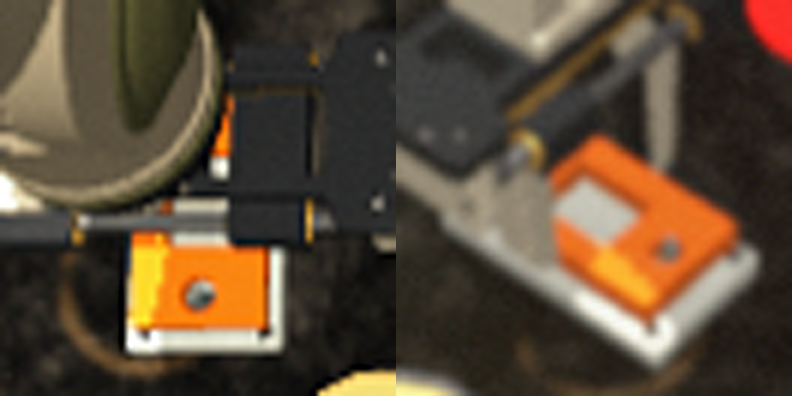

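Call:
step_arm(
  moves=[
    [[0, 0, 2, 0, 0, 0, 0.3], [0, 0, 1.5, 0, 0, 0, 0.3], [0, 0, 0, 0, 0, 0, 0.3], [0, 0, 0, 0, 0, 0, 0.72], [0, 0, 0, 0, 0, 0, 0.72], [0, 0, 0, 0, 0, 0, 0.72], [0, 0, -8, 0, 0, 0, 0.72], [0, 0, -20, 0, 0, 0, 0.72], [0, 0, -25, 0, 0, 0, 0.72], [0, 0, -30, 0, 0, 0, 0.78], [20, 0, -20, 0, 0, 0, 0.78], [30, 0, 0, 0, 0, 0, 0.78]],
  ],
)

```text
t: 20.9
tcp_pos: [0.5074, -0.1878, 0.1238]
tcp_rot: [180.0, -0.2, -8.3]
wrist_force: [0.7, 0.3, -0.6]
grip_width: 0.0725
```

```bash
python3 go.py .618 -.1745 .08 -3
python3 - <<'E'
from look import *
look("15",[.4546,-.18,.03],h=33,z=6)
from fs import *
for n in C:
    p=cv2.imread(f"pics/{n}15.png")[:,:,::-1].copy();P=p.astype(float);br=soft(P.max(2),70,190)
    o,g=labels(P)
    for k,m,fn,p0,z in(("gasket",o,lambda q:boxv(q,.1,.052,.012,.024),[.4546,-.18,-.145],.024),("plate",br,lambda q:boxv(q,.116,.062,0,.012),[.618,-.174,-.05],.012)):
        try:
            f=fill(m,comp(m,proj(n,[p0[0]-(.025 if k=='gasket' else 0),p0[1],z])[0]));r,c,a=fitmask(n,f,fn,p0);print(n,k,r.round(4),np.degrees(r[2]).round(1),round(c),round(a))
        except Exception as e:print(n,k,e)
E
```

```text
t 20.9 tcp [ 0.5074 -0.1878  0.1238] rot [179.96  -0.19  -8.31] w 0.0725 F [ 0.66  0.32 -0.6 ] j [ 15.  29.  -0. 121.   0.  30. -84.]
shift mm (if before turn) [107.3 -29.2  44.2] turn [ 0.  -0.2 -5.3] shift in target frame [109.7 -19.1  43.8]
top origin 167 208 scale 6
side origin 217 239 scale 6
top gasket [ 0.4569 -0.181  -0.1561] -8.9 34 980
top plate [ 0.6271 -0.1726 -0.2413] -13.8 839 438
side gasket [ 0.4578 -0.1832 -0.1411] -8.1 50 943
side plate [ 0.6198 -0.175  -0.0605] -3.5 35 1012
```

View pics/l15.png

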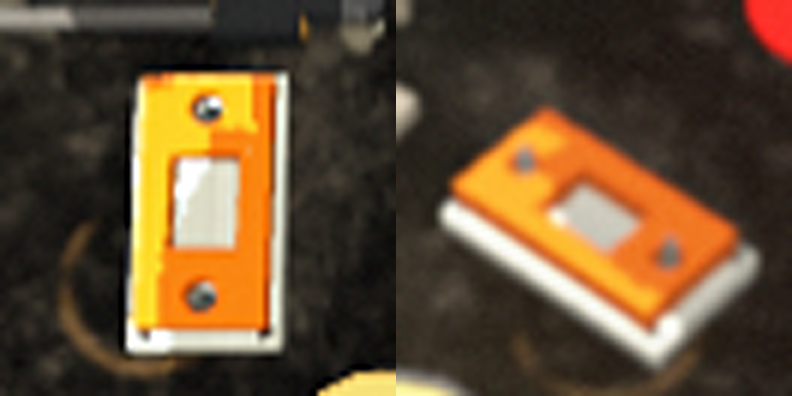

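Run:
```python
from fs import *
for n in C:
    p=cv2.imread(f"pics/{n}15.png")[:,:,::-1].copy();o,g=labels(p.astype(float));X=cloud(n,np.load(n+"15.npy"))
    m=(o>0)&(abs(X[...,0]-.456)<.05)&(abs(X[...,1]+.18)<.028)&(X[...,2]>.005);Q=X[m]
    A=np.c_[Q[:,0]-.456,Q[:,1]+.18,np.ones(len(Q))];w=np.linalg.lstsq(A,Q[:,2],rcond=None)[0];print(n,len(Q),w.round(4),np.median(Q[:,2]).round(4))
```

```text
top 805 [-2.995   1.1703  0.0852] 0.0231
side 712 [0.4324 0.1278 0.0336] 0.0242
```

Run:
```python
from fs import *
for n in C:
    p=cv2.imread(f"pics/{n}15.png")[:,:,::-1].copy();o,g=labels(p.astype(float));X=cloud(n,np.load(n+"15.npy"))
    m=(o>0)&(abs(X[...,0]-.456)<.05)&(abs(X[...,1]+.18)<.028)&(X[...,2]>.005)&(X[...,2]<.04);Q=X[m]
    for nm,s in(("x+",Q[:,0]>.48),("x-",Q[:,0]<.43),("y+",Q[:,1]>-.17),("y-",Q[:,1]<-.19)):print(n,nm,s.sum(),np.median(Q[s,2]).round(4))
```

```text
top x+ 187 0.0226
top x- 205 0.023
top y+ 251 0.0228
top y- 253 0.0227
side x+ 175 0.0243
side x- 184 0.024
side y+ 259 0.024
side y- 227 0.0243
```

Call:
step_arm(
  moves=[
    [[0, 0, 0, 0, 0, -2.5, 0.78], [10, -2, 0, 0, 0, -2.6, 0.78], [25, -4, 0, 0, 0, 0, 0.78], [25, -5, 0, 0, 0, 0, 0.78], [25, -5, 0, 0, 0, 0, 0.78], [15, -3, 10, 0, 0, 0, 0.78], [9, -1, 20, 0, 0, 0, 0.78], [0, 0, 20, 0, 0, 0, 0.78], [0, 0, 20, 0, 0, 0, 0.78], [0, 0, 20, 0, 0, 0, 0.78], [0, 0, 0, 0, 0, 0, 0.78], [0, 0, 0, 0, 0, 0, 0.78]],
  ],
)

```text
t: 22.2
tcp_pos: [0.6166, -0.1737, 0.0297]
tcp_rot: [-180.0, 0.1, -3.1]
wrist_force: [-0.3, 0.2, 0.9]
grip_width: 0.0724
```

```bash
python3 go.py .6187 -.173 .004 -3.2; python3 look.py 16 .618 -.175 .03
```

```text
t 22.2 tcp [ 0.6166 -0.1737  0.0297] rot [-1.7999e+02  9.0000e-02 -3.1400e+00] w 0.0724 F [-0.29  0.21  0.92] j [ 11.  42.  -1. 110.   2.  28. -84.]
shift mm (if before turn) [ 2.1 -0.8 25.7] turn [-0.   0.1  0.1] shift in target frame [ 2.1 -0.8 25.7]
top origin 140 126 scale 4
side origin 143 197 scale 4
```

View pics/l16.png

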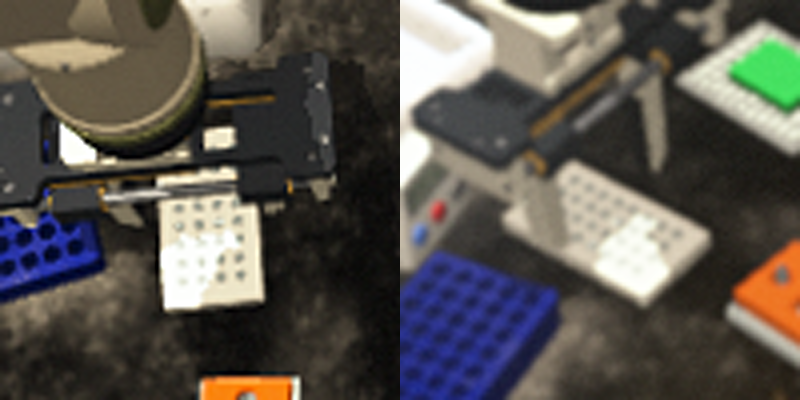

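Call:
step_arm(
  moves=[
    [[2, 0, 8, 0, 0, 0, 0.78], [0, 0, 8, 0, 0, 0, 0.78], [0, 0, 5, 0, 0, 0, 0.78], [0, 0, 2, 0, 0, 0, 0.78], [0, 0, 0, 0, 0, 0, 0.78], [0, 0, 0, 0, 0, 0, 0.78]],
  ],
)

```text
t: 22.9
tcp_pos: [0.6192, -0.1739, 0.0072]
tcp_rot: [180.0, 0.0, -3.2]
wrist_force: [0.0, -0.5, -0.1]
grip_width: 0.0725
```

```bash
python3 go.py .6187 -.173 .004 -3.2
```

```text
t 22.9 tcp [ 0.6192 -0.1739  0.0072] rot [180.     0.    -3.16] w 0.0725 F [ 0.03 -0.54 -0.05] j [ 11.  44.  -1. 110.   2.  25. -84.]
shift mm (if before turn) [-0.5 -0.9  3.2] turn [0. 0. 0.] shift in target frame [-0.5 -0.9  3.2]
```

Call:
step_arm(
  moves=[
    [[0, -0.5, 2.5, 0, 0, 0, 0.78], [0, 0, 0, 0, 0, 0, 0.78], [0, 0, 0, 0, 0, 0, 0.5], [0, 0, 0, 0, 0, 0, 0.4], [0, 0, 0, 0, 0, 0, 0.4], [0, 0, 0, 0, 0, 0, 0.4], [0, 0, -4, 0, 0, 0, 0.4], [0, 0, -15, 0, 0, 0, 0.4], [0, 0, -25, 0, 0, 0, 0.4], [0, 0, -30, 0, 0, 0, 0.4], [0, 0, -20, 0, 0, 0, 0.4], [0, 0, 0, 0, 0, 0, 0.4]],
  ],
  newtons=25,
)

```text
t: 24.1
tcp_pos: [0.621, -0.174, 0.1027]
tcp_rot: [179.9, -0.3, -3.2]
wrist_force: [0.5, -1.3, -1.3]
grip_width: 0.0611
```

```bash
python3 go.py .6187 -.173 .004 -3.2;python3 look.py 17 .618 -.175 .06
```

```text
t 24.1 tcp [ 0.621  -0.174   0.1027] rot [179.94  -0.32  -3.18] w 0.0611 F [ 0.45 -1.28 -1.26] j [ 11.  37.  -1. 108.   1.  35. -84.]
shift mm (if before turn) [-2.9 -1.  98.7] turn [ 0.1 -0.3  0. ] shift in target frame [-2.3 -0.9 98.7]
top origin 138 122 scale 4
side origin 142 188 scale 4
```

View pics/l17.png

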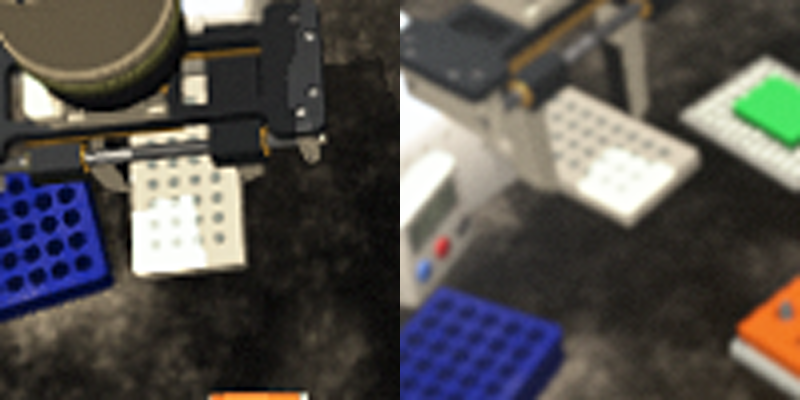

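Call:
step_arm(
  moves=[
    [[-10, 0, -20, 0, 0, 0, 0.4], [-15, 0, -20, 0, 0, 0, 0.4], [0, 0, 0, 0, 0, -4, 0.4], [0, 0, 0, 0, 0, -8, 0.4], [0, 0, 0, 0, 0, -8, 0.4], [0, 0, 0, 0, 0, -8, 0.4], [0, 0, 0, 0, 0, -8, 0.4], [0, 0, 0, 0, 0, -8, 0.4], [0, 0, 0, 0, 0, -8, 0.4], [0, 0, 0, 0, 0, -8, 0.4], [0, 0, 0, 0, 0, -8, 0.4], [0, 0, 0, 0, 0, -4, 0.4]],
  ],
)

```text
t: 25.4
tcp_pos: [0.5934, -0.1719, 0.1373]
tcp_rot: [-179.9, -0.0, 69.1]
wrist_force: [0.3, 0.5, -0.4]
grip_width: 0.0617
```

```bash
python3 go.py .627 -.038 .09 99.4;python3 look.py 18 .6 -.12 .1
```

```text
t 25.4 tcp [ 0.5934 -0.1719  0.1373] rot [-179.86   -0.     69.14] w 0.0617 F [ 0.32  0.55 -0.36] j [ 26.  34. -22. 109.  19.  40. -28.]
shift mm (if before turn) [137.1 -16.2  47.4] turn [ -0.1  -0.  -30.3] shift in target frame [126.6  55.   47.3]
top origin 111 127 scale 4
side origin 130 193 scale 4
```

View pics/l18.png

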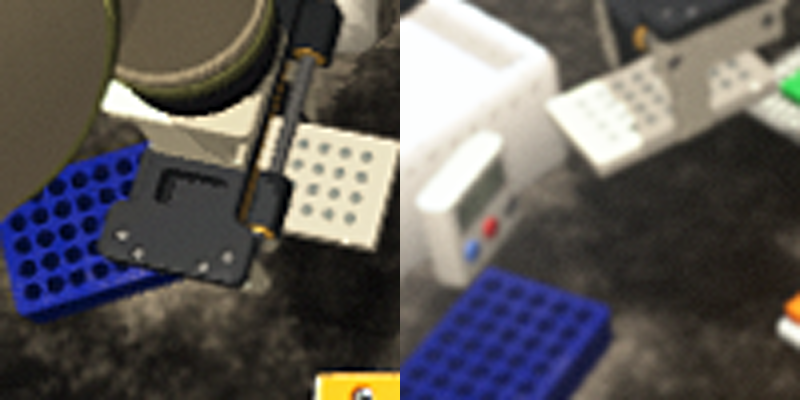

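Call:
step_arm(
  moves=[
    [[0, 0, 0, 0, 0, -6, 0.4], [0, 0, 0, 0, 0, -6, 0.4], [0, 0, 0, 0, 0, -6, 0.4], [0, 0, 0, 0, 0, -6, 0.4], [0, 0, 0, 0, 0, -6, 0.4], [0, 0, 0, 0, 0, 0, 0.4]],
  ],
)

```text
t: 26.1
tcp_pos: [0.5937, -0.172, 0.1378]
tcp_rot: [-179.9, -0.1, 98.8]
wrist_force: [-0.1, 0.1, -0.3]
grip_width: 0.0616
```

```bash
python3 go.py .627 -.038 .09 99.4
```

```text
t 26.1 tcp [ 0.5937 -0.172   0.1378] rot [-1.7993e+02 -6.0000e-02  9.8800e+01] w 0.0616 F [-0.11  0.13 -0.35] j [ 31.  35. -30. 109.  26.  43.  -5.]
shift mm (if before turn) [127.3  53.5  47.9] turn [-0.1 -0.1 -0.6] shift in target frame [126.7  54.7  47.8]
```

Call:
step_arm(
  moves=[
    [[15, 5, 0, 0, 0, -0.6, 0.4], [25, 10, 0, 0, 0, 0, 0.4], [25, 10, 0, 0, 0, 0, 0.4], [25, 10, 0, 0, 0, 0, 0.4], [22, 10, 10, 0, 0, 0, 0.4], [15, 8, 15, 0, 0, 0, 0.4], [0, 0, 15, 0, 0, 0, 0.4], [0, 0, 0, 0, 0, 0, 0.4]],
  ],
)

```text
t: 26.9
tcp_pos: [0.6243, -0.0374, 0.0965]
tcp_rot: [-179.8, -0.0, 99.4]
wrist_force: [-0.5, -1.2, -1.4]
grip_width: 0.0616
```

```bash
python3 go.py .627 -.038 .034 99.4;python3 look.py 19 .627 -.04 .08
```

```text
t 26.9 tcp [ 0.6243 -0.0374  0.0965] rot [-1.7979e+02 -2.0000e-02  9.9440e+01] w 0.0616 F [-0.48 -1.21 -1.45] j [ 17.  39. -28. 109.  28.  39. -19.]
shift mm (if before turn) [-1.1  2.8 62.5] turn [-0.2 -0.   0. ] shift in target frame [-1.   2.6 62.5]
top origin 79 124 scale 4
side origin 97 217 scale 4
```

View pics/l19.png

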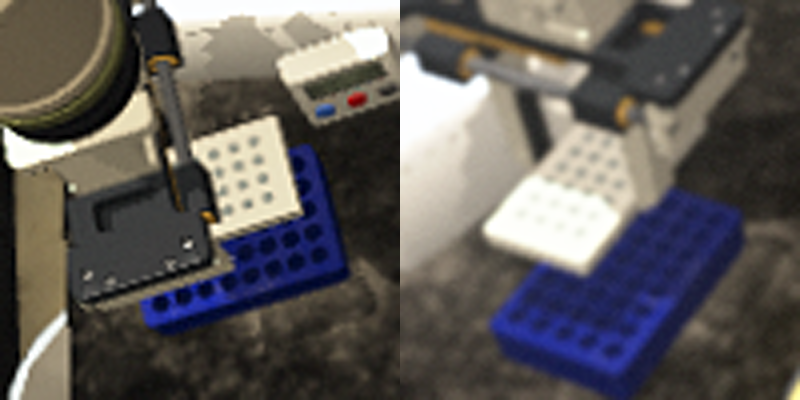

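Call:
step_arm(
  moves=[
    [[-1, 2.5, 15, 0, 0, 0, 0.4], [0, 0, 15, 0, 0, 0, 0.4], [0, 0, 12, 0, 0, 0, 0.4], [0, 0, 10, 0, 0, 0, 0.4], [0, 0, 5, 0, 0, 0, 0.4], [0, 0, 0, 0, 0, 0, 0.4], [0, 0, 0, 0, 0, 0, 0.4]],
  ],
)

```text
t: 27.7
tcp_pos: [0.6286, -0.0385, 0.0417]
tcp_rot: [180.0, -0.0, 99.4]
wrist_force: [0.0, -0.7, -1.1]
grip_width: 0.0614
```

```bash
python3 go.py .627 -.038 .034 99.4;python3 look.py 20 .627 -.04 .05
```

```text
t 27.7 tcp [ 0.6286 -0.0385  0.0417] rot [180.    -0.    99.45] w 0.0614 F [ 0.03 -0.69 -1.12] j [ 14.  43. -25. 111.  31.  33. -22.]
shift mm (if before turn) [ 0.7 -1.5  7.7] turn [ 0. -0.  0.] shift in target frame [ 0.7 -1.5  7.7]
top origin 83 128 scale 4
side origin 100 226 scale 4
```

View pics/l20.png

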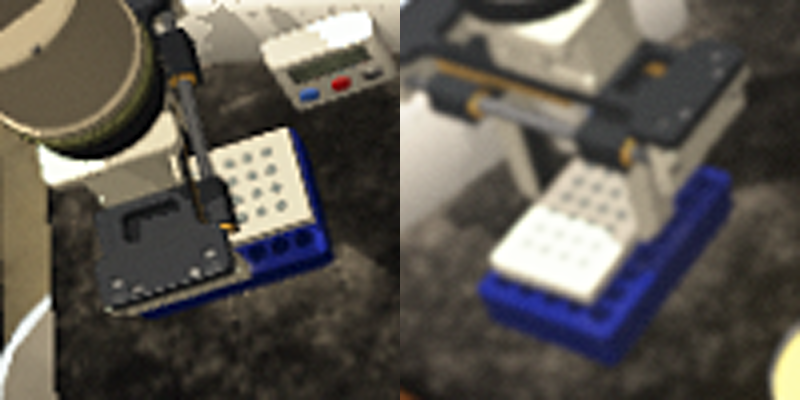

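Call:
step_arm(
  moves=[
    [[0, -1, 4, 0, 0, 0, 0.4], [0, 0, 3, 0, 0, 0, 0.4], [0, 0, 1.2, 0, 0, 0, 0.4], [0, 0, 0, 0, 0, 0, 0.4], [0, 0, 0, 0, 0, 0, 0.4]],
  ],
)

```text
t: 28.3
tcp_pos: [0.6274, -0.0388, 0.0334]
tcp_rot: [-180.0, -0.0, 99.4]
wrist_force: [-0.6, -0.5, -1.1]
grip_width: 0.0619
```

```bash
python3 go.py .627 -.038 .033 99.4
```

```text
t 28.3 tcp [ 0.6274 -0.0388  0.0334] rot [-179.99   -0.     99.44] w 0.0619 F [-0.62 -0.48 -1.1 ] j [ 14.  43. -24. 111.  32.  32. -22.]
shift mm (if before turn) [ 0.9 -0.3  0.4] turn [-0. -0.  0.] shift in target frame [ 0.9 -0.3  0.4]
```

Lower the last bit, release and retreat up.

Call:
step_arm(
  moves=[
    [[0, 0, 0.8, 0, 0, 0, 0.4], [0, 0, 0, 0, 0, 0, 0.4], [0, 0, 0, 0, 0, 0, 0.75], [0, 0, 0, 0, 0, 0, 0.75], [0, 0, 0, 0, 0, 0, 0.75], [0, 0, -10, 0, 0, 0, 0.75], [0, 0, -20, 0, 0, 0, 0.75], [0, 0, -30, 0, 0, 0, 0.75], [0, 0, -30, 0, 0, 0, 0.75], [0, -20, -20, 0, 0, 0, 0.75], [-20, -30, 0, 0, 0, 0, 0.75], [-30, -30, 0, 0, 0, 0, 0.75]],
  ],
)

```text
t: 29.5
tcp_pos: [0.5566, -0.0999, 0.1444]
tcp_rot: [179.9, 0.0, 99.6]
wrist_force: [1.0, -1.6, -0.5]
grip_width: 0.0697
```

Call:
step_arm(
  moves=[
    [[-30, -20, 0, 0, 0, 0, 0.75], [-40, 0, 0, 0, 0, 0, 0.75], [-40, 0, 0, 0, 0, 0, 0.75], [-40, 0, 0, 0, 0, 0, 0.75], [-40, 0, 0, 0, 0, 0, 0.75], [-30, 0, 0, 0, 0, 0, 0.75], [0, 0, 0, 0, 0, 0, 0.75]],
  ],
)

```text
t: 30.2
tcp_pos: [0.5725, -0.3272, 0.1428]
tcp_rot: [-180.0, 0.1, 99.1]
wrist_force: [-0.2, -0.3, 0.4]
grip_width: 0.0696
```

```bash
python3 go.py
python3 - <<'E'
from look import *
from fs import *
look("21",[.54,-.19,.02],h=75,z=2.66)
for n in C:
    p=cv2.imread(f"pics/{n}21.png")[:,:,::-1].copy();P=p.astype(float);br=soft(P.max(2),110,200)*(soft(P.max(2)-P.min(2),110,80) if 0 else 1)
    br=br*((P[...,2]-P[...,0])<60);o,g=labels(P)
    for k,m,fn,p0,z in(("gasket",o,lambda q:boxv(q,.1,.052,.012,.024),[.456,-.181,-.145],.024),("cover",g,lambda q:boxv(q,.058,.044,.005,.017),[.608,-.344,-.14],.017),("plate",br,lambda q:boxv(q,.116,.062,.028,.04),[.627,-.0385,1.735],.04)):
        try:
            f=fill(m,comp(m,proj(n,[p0[0]-(.025 if k=='gasket' else 0),p0[1],z])[0]));r,c,a=fitmask(n,f,fn,p0);print(n,k,r.round(4),np.degrees(r[2]).round(1),round(c),round(a))
        except Exception as e:print(n,k,e)
    X=cloud(n,np.load(n+"21.npy"));
    for l in("weight_center","sample_plate_center","petri","label_tape"):
        print(l,[(round(q['score'],2),np.round(q['centre'],3).tolist()) for q in manip.search_frame(l,n)][:2])
E
```

```text
t 30.2 tcp [ 0.5725 -0.3272  0.1428] rot [-1.7999e+02  1.2000e-01  9.9070e+01] w 0.0696 F [-0.18 -0.27  0.38] j [ 45.  38. -31. 103.  26.  46.  10.]
top origin 126 131 scale 2.66
side origin 148 183 scale 2.66
top gasket attempt to get argmax of an empty sequence
top cover attempt to get argmax of an empty sequence
top plate [0.5948 0.0045 1.5955] 91.4 1043 2298
weight_center []
sample_plate_center [(0.42, [0.654, -0.087, 0.038])]
petri []
label_tape []
side gasket [ 0.4581 -0.1837 -0.136 ] -7.8 52 946
side cover [ 0.6079 -0.3454 -0.1187] -6.8 63 258
side plate [ 0.6308 -0.0427  1.7533] 100.5 989 2179
weight_center [(0.5, [0.436, -0.341, 0.028]), (0.28, [0.593, -0.006, 0.024])]
sample_plate_center [(0.76, [0.624, -0.034, 0.036]), (0.41, [0.44, -0.161, 0.005])]
petri [(0.71, [0.458, -0.048, 0.005])]
label_tape [(0.89, [0.344, -0.226, 0.021]), (0.49, [0.438, -0.158, 0.007])]
```

View pics/l21.png

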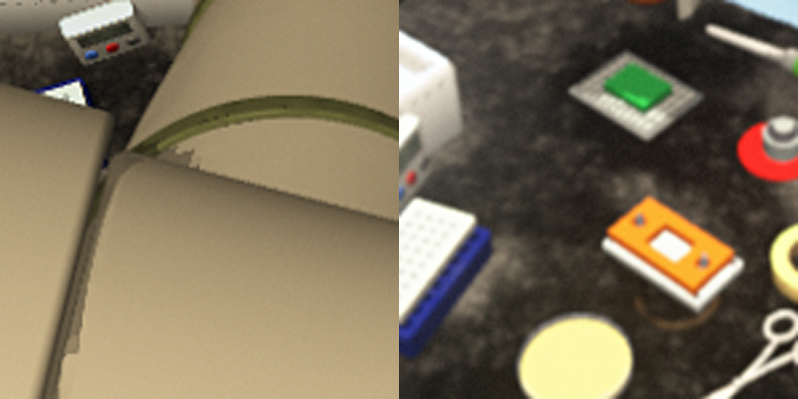

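Call:
step_arm(
  moves=[
    [[0, 0, -30, 0, 0, 0, 0.75], [0, 0, -40, 0, 0, 0, 0.75], [0, -10, -40, 0, 0, 0, 0.75], [-10, -30, -30, 0, 0, 0, 0.75], [-20, -35, -10, 0, 0, 0, 0.75], [-20, -35, 0, 0, 0, 0, 0.75], [-20, -35, 0, 0, 0, 0, 0.75], [-20, -35, 0, 0, 0, 0, 0.75], [-25, -35, 0, 0, 0, 0, 0.75], [-25, -35, 0, 0, 0, 0, 0.75], [-25, -35, 0, 0, 0, 0, 0.75], [-25, -30, 0, 0, 0, 0, 0.75]],
  ],
)

```text
t: 31.9
tcp_pos: [0.2917, -0.5617, 0.2929]
tcp_rot: [-180.0, 0.0, 99.4]
wrist_force: [-0.3, -0.0, -0.6]
grip_width: 0.0696
```

```bash
python3 go.py
python3 - <<'E'
from look import *
look("22",[.54,-.19,.02],h=75,z=2.66)
E
```

```text
t 31.9 tcp [ 0.2917 -0.5617  0.2929] rot [-1.7997e+02  2.0000e-02  9.9420e+01] w 0.0696 F [-0.33 -0.04 -0.6 ] j [ 81.  27. -34.  98.  17.  60.  50.]
top origin 126 131 scale 2.66
side origin 148 183 scale 2.66
```

View pics/top22.png

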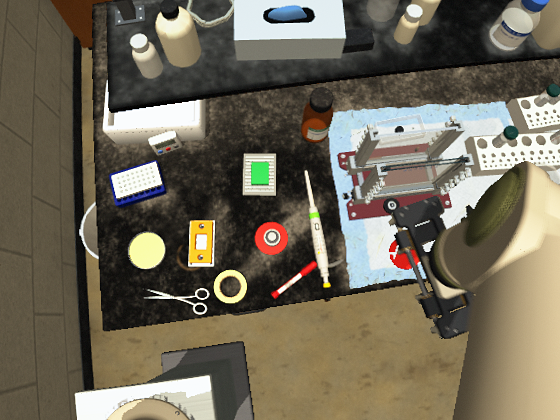

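The top picture shows all four pieces in place: plate on the cooler (137,183), cover (260,173), frame (202,243), weight (271,238). Petri (147,250) and tape (230,287) look unmoved. Final numeric check follows.

Run:
```python
from fs import *
for n in C:
    p=cv2.imread(f"pics/{n}22.png")[:,:,::-1].copy();P=p.astype(float);o,g=labels(P)
    br=soft(P.min(2),90,190)
    b=((P[...,2]>P[...,0]*1.5)&(P[...,2]>P[...,1]*1.3)&(P[...,2]>35)).astype(float)
    for k,m,fn,p0,z in(("gasket",o,lambda q:boxv(q,.1,.052,.012,.024),[.456,-.181,-.145],.024),("cover",g,lambda q:boxv(q,.058,.044,.005,.017),[.608,-.344,-.14],.017),("plate",br,lambda q:boxv(q,.116,.062,.028,.04),[.627,-.0385,1.735],.04)):
        f=fill(m,comp(m,proj(n,[p0[0]-(.025 if k=='gasket' else 0),p0[1],z])[0]));r,c,a=fitmask(n,f,fn,p0);print(n,k,r.round(4),np.degrees(r[2]).round(1),round(c),round(a))
    q=cv2.imread(f"pics/{n}0.png")[:,:,::-1]
    X=cloud(n,np.load(n+"22.npy"));M=(np.hypot(X[...,0]-.442,X[...,1]+.348)<.03)&(X[...,2]>.02)&(X[...,2]<.05);print("weight top pts",np.nanmedian(X[M],0).round(4))
    for nm,w in(("petri",[.457,-.046,.01]),("tape",[.342,-.228,.019])):
        u,v=np.round(proj(n,w)[0]).astype(int);d=np.abs(q[v-28:v+28,u-28:u+28].astype(int)-p[v-28:v+28,u-28:u+28]).max(2);print(nm,"changed px",(d>60).sum())
a=[cv2.resize(cv2.imread("pics/top22.png")[140:280,105:295],(400,295)),cv2.resize(cv2.imread("pics/side22.png")[190:330,115:305],(400,295))]
cv2.imwrite("pics/fin.png",np.hstack(a))
```

```text
top gasket [ 0.4568 -0.1809 -0.1594] -9.1 33 982
top cover [ 0.6061 -0.3442 -0.1477] -8.5 17 409
top plate [ 0.6291 -0.041   1.7608] 100.9 106 1126
weight top pts [ 0.4368 -0.349   0.0273]
petri changed px 0
tape changed px 62
side gasket [ 0.4581 -0.1837 -0.136 ] -7.8 51 945
side cover [ 0.6079 -0.3454 -0.1187] -6.8 67 254
side plate [ 0.6306 -0.0429  1.7508] 100.3 76 1229
weight top pts [ 0.4367 -0.3428  0.0283]
petri changed px 0
tape changed px 0
```

View pics/fin.png

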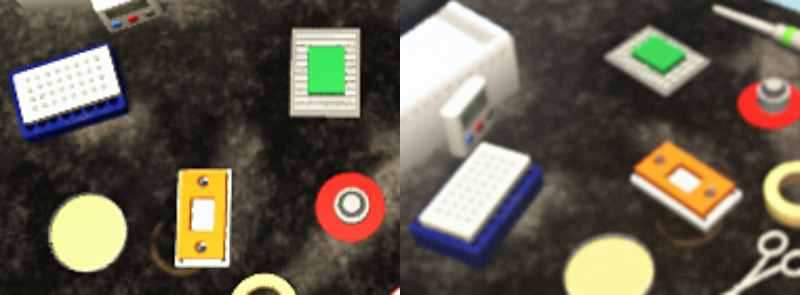

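```bash
python3 -c "
from rig import manip
print(manip.job_done()); print(manip.sense()['t'])"
```

```text
the job is handed in; nothing more can be done
None
the job is handed in; nothing more can be done
```

The stack is taken apart in order and the job is handed in, at about 32 s of the 109 s allowed. No verdict was reported, so what follows is from my own last checks.

| Piece | Place | Last check |
|---|---|---|
| Steel weight | nearer, plain red mat | within about 7 mm of the centre, upright |
| Green cover plate | grey ribbed mat | about 3 mm and under 2° off |
| Orange gasket frame | pin stand | both pins show through the holes; lies flat, top at about 23–24 mm; about 3 mm and under 1° off |
| White sample plate | dark blue cooler | about 5 mm and 1.5° off, wells up |

- **Camera disagreement:** the top and side cameras differ by about 2–3 mm throughout, so the offsets above are only good to that. The frame's 3 mm comes close to the 3 mm play the pins allow, but stays within its 6 mm limit.
- **Bystanders:** the petri dish's image is unchanged in both cameras. So is the tape's in the side camera. The top camera shows 62 changed pixels in the tape's window, probably from the orange frame beside it.
- **Arm:** retreated to the right-hand side, touching nothing. The measured wrist force read at the end of each move never went above about 3.5 N.

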